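# Stack the rinsed soldering bricks to dry on sticks

### The arm

A 6-joint arm with a two-finger parallel gripper is mounted at the origin on a cart in front of the work surface, level with it; the furniture and walls round the work are solid. World frame = base frame: x ahead of the robot, y to its left, z up, the work surface at z = 0. Lengths are in m, angles in rad, forces in N, time in s.
With the tool pointing down it reaches from about 0.325 to 0.9 m from the base axis. Payload 6.1 kg.
Tool frame: the origin (TCP) lies midway between the tips of the shut fingers; the grasp point (between the pads) lies 19 mm behind it; z points along the fingers, y is the line along which they close (so a half turn about z gives the same grasp; the last joint's range is limited). The gripper opens to 85 mm and grips with 20 to 120 N. Pads are 22 mm wide; open, the fingers measure 114 mm over their backs; the gripper's body (76 mm by 85 mm) begins 54 mm behind the grasp point. The pads swing forward as they close: fully open they stand 13 mm farther back than shut.
Start: joints at [1.093, 0.22, 1.526, -0, 1.395, -0.126], TCP at [0.215, 0.587, 0.209] pointing down, gripper open.
Joint ranges: [-2.98, 2.98], [-0.91, 2.08], [0.09, 2.57], [-1.24, 4.39], [0.2, 2.65], [-2.68, 2.68]. Speed limits (rad/s): [2.57, 2.57, 3.01, 3.14, 3.14, 3.14].

### API

Orientations are given as a unit quaternion [w, x, y, z].
In Python, from workcell import arm gives the robot as it stands. The module is installed in compiled form; this text tells all that it offers.
- The arm moves only by the tool apply_moves, never from a script. Its argument "series" is one flat list of numbers, 5 for each row, row after row: the shift along the world's x, y, z each as a share of 10 cm, from -1 to 1, then the turn about the world's z as a share of 180 degrees, from -1 to 1, then the finger opening in mm, from 0 to 85.4. In form: [x, y, z, twist, fingers, x, y, z, twist, fingers, ...]. A call has 1 to 12 rows; each row shifts and turns the commanded pose from where the row before left it; what a row does not reach is not made up. A row lasts 1/12 s, in which the tool goes at most 41.7 mm and 7.16 degrees, less where a joint would pass 70% of its speed; a pose out of reach is approached as far as the arm can. A call with a number of a shift or a turn outside -1 to 1 is refused whole. A call with a gripper value outside its range is refused whole. The fingers move at their own pace and stop on an object; the grip force is fixed at half the most. Time passes only in rows, so rows that do not move let the fingers close. It gives the time, the measured TCP pose, the force, the opening and the grip force at its end, in the units of the state.
- arm.observe(): the state, without advancing time (a new reading comes with each control period).
- arm.grab_frame(name): name is "scene" or "side" or "wrist"; returns (picture, depth): 400x640x3 uint8, red, green, blue; 400x640 float32, m along the optical axis (not along the pixel's ray), 0 where there is no reading.
- arm.get_calibration(name): a dict with "fovy" (degrees; the focal length in pixels is half the picture's height over the tangent of half this angle, whatever the lens; pixels are square), "cx", "cy" (the principal point, pixels), "world_to_cam" (4x4, takes a point from world to camera coordinates); the wrist camera has in their place "tool_from_camera" (4x4, takes a point from camera to tool coordinates, whose origin is the TCP and whose axes are the flange's). Camera axes: x right, y down, z forward; pixel columns grow to the right and rows downward; lengths in m; the calibration is good to about 2 mm. A picture is of the moment at which its call begins: read the wrist's pose just before it. get_calibration takes no time and is no camera call.
- arm.sign_off(): hands the job in; it is judged then, once.
The state is a dict: "time": time; "joints": joint angles; "dq": joint speeds; "effort": joint torques, N m; "position": TCP position; "tool_rot": TCP orientation; "force": force on the tool from outside, world axes, zero at the start; "wrist_torque": the same for the moment, N m; "grip_width": finger opening in m; "gripper_force": force on a finger pad.
Only numpy, scipy, OpenCV 4.12 (cv2) and the standard library are available. Lean on these libraries where they do the work, as an engineer would, in place of code of your own. Each camera call takes 0.05 s, during which the arm holds its last target. There are 200 camera calls.

### The job

The rinsed soldering bricks must dry with air all round them: pull drying sticks out of the rack and build one square pile over the middle of the soldering board, with the wide bricks below and the narrow one on top. Under every brick, the lowest included, lay two sticks crosswise, one toward each end and about 5 cm from the brick's middle, so that each brick lies level, centred and in line with the board. Leave the sticks that you do not need in the rack, and do not disturb the two small glasses.

Things in the scene. Friction and masses are not known exactly. Their poses are not given: they have to be found in the camera images.
- wide_brick_a: Wide soldering brick of pale grey magnesia, a plain flat slab 152 mm long, 68 mm wide, 23 mm thick, 0.2 kg; there are one or two of these (None: absent). Lies flat on the bench. The origin is the middle of its underside; its y axis runs along its length, z up (it lies flat).
- wide_brick_b: Wide soldering brick of pale grey magnesia, a plain flat slab 152 mm long, 68 mm wide, 23 mm thick, 0.2 kg; there are one or two of these (None: absent). Lies flat on the bench. The origin is the middle of its underside; its y axis runs along its length, z up (it lies flat).
- narrow_brick: Narrow soldering brick of the same material, 165 mm long, 36 mm wide, 20 mm thick, 0.12 kg; always present. Lies flat on the bench. The origin is the middle of its underside; its y axis runs along its length, z up (it lies flat).
- stick_0: Drying stick of pale wood, square section 16 x 16 mm, 130 mm long, 25 g; stands in a socket of the rack at the start, leaning about 30 degrees. The origin is its middle; its z axis runs along its length (toward the upper end while in the rack). The four long faces are alike.
- stick_1: Drying stick of pale wood, square section 16 x 16 mm, 130 mm long, 25 g; stands in a socket of the rack at the start, leaning about 30 degrees. The origin is its middle; its z axis runs along its length (toward the upper end while in the rack). The four long faces are alike.
- stick_2: Drying stick of pale wood, square section 16 x 16 mm, 130 mm long, 25 g; stands in a socket of the rack at the start, leaning about 30 degrees. The origin is its middle; its z axis runs along its length (toward the upper end while in the rack). The four long faces are alike.
- stick_3: Drying stick of pale wood, square section 16 x 16 mm, 130 mm long, 25 g; stands in a socket of the rack at the start, leaning about 30 degrees. The origin is its middle; its z axis runs along its length (toward the upper end while in the rack). The four long faces are alike.
- stick_4: Drying stick of pale wood, square section 16 x 16 mm, 130 mm long, 25 g; stands in a socket of the rack at the start, leaning about 30 degrees. The origin is its middle; its z axis runs along its length (toward the upper end while in the rack). The four long faces are alike.
- stick_5: Drying stick of pale wood, square section 16 x 16 mm, 130 mm long, 25 g; stands in a socket of the rack at the start, leaning about 30 degrees. The origin is its middle; its z axis runs along its length (toward the upper end while in the rack). The four long faces are alike.
- rack: Wooden rack, fixed on the bench; base 125 x 282 mm, block up to 84 mm high. Six square sockets in a row along its y, 44 mm apart (-110 to +110), 19 mm wide, 55 mm deep, leaning 30 degrees from upright toward its +x (away from the robot); about 75 mm of a stick stands out. Origin: middle of the underside, on the bench; a stick in a socket has its middle at x 7 mm, z 82 mm.
- board: Scorched wooden soldering board, 300 mm long (its y axis), 132 mm wide (its x axis), 22 mm thick, fixed flat on a thin grey sheet, so its underside is 4 mm above the bench. Origin: middle of its underside.
- board_top (a point): Middle of the soldering board's upper face (axes as the board's); the pile is built centred over it.
- small_tumbler: Small clear shot glass, 41 mm across, 47 mm high, standing at the back near the jar; a bystander. Origin: middle of its underside.
- gold_glass: Small glass of gold scrap, 44 mm across, 39 mm high, standing at the back left, behind the board; a bystander. Origin: middle of its underside.

How it is judged:
By the outcome, as a careful person would: the job done as asked, in the order asked, and still so for the second after the job is handed in, with the robot touching nothing.
Of wide_brick_a, wide_brick_b only 1 to 2 are there at a start; the rules pass over those that are not, and their reading is None.
At some moment in a run one of narrow_brick may be knocked a few centimetres aside while the robot is not near it.
Once in a run the grip may slacken for a moment while it holds something.
It also fails if it takes over 210 s, if anything falls off the work surface, if the arm or the gripper's body presses on something with over 40 N, if the wrist force passes 120 N, or if a joint passes its speed limit or range.

## Working session

There is one attempt and no reset: what is moved stays moved. The work goes in short steps, Python scripts to look and compute and a tool call to move; the robot and the scene stay as the last step left them, time stands still between calls to the robot, and variables do not carry over. Pictures are saved under pics/ and viewed, at most 14 in all, crops included, and the job is handed in when it is done.

Besides the shell and the picture viewer there is one more tool, called after "Request:" as name(argument=value, ...), one argument or row to a line, values as JSON. apply_moves: Moves the arm, as the interface text tells. Its arguments: {"type":"object","properties":{"series":{"type":"array"}},"required":["series"]}

```bash
mkdir -p pics; cat > h.py <<'E'
import numpy as np, cv2
from workcell import arm
def K(c): 
    f=200/np.tan(np.radians(c['fovy'])/2); return f
def cloud(name):
    st=arm.observe(); c=arm.get_calibration(name)
    im,d=arm.grab_frame(name); f=K(c)
    v,u=np.mgrid[0:400,0:640]
    P=np.stack([(u-c['cx'])/f*d,(v-c['cy'])/f*d,d],-1)
    if 'world_to_cam' in c: T=np.linalg.inv(np.array(c['world_to_cam']))
    else:
        w,x,y,z=st['tool_rot']
        from scipy.spatial.transform import Rotation as R
        T=np.eye(4);T[:3,:3]=R.from_quat([x,y,z,w]).as_matrix();T[:3,3]=st['position'];T=T@np.array(c['tool_from_camera'])
    W=P@T[:3,:3].T+T[:3,3]; W[d==0]=np.nan
    return im,d,W
def save(n,im): cv2.imwrite('pics/'+n+'.png',im[:,:,::-1])
E
python3 - <<'E'
from h import *
s=arm.observe();print(s)
for n in ['scene','side','wrist']:
    im,d,W=cloud(n);save(n+'0',im);np.savez(n+'0.npz',im=im,d=d,W=W);print(n,arm.get_calibration(n))
E
```

```text
{'time': 0.0, 'joints': array([ 1.09289629e+00,  2.21242022e-01,  1.52762005e+00,  1.66123978e-05,
        1.39467928e+00, -1.26103136e-01]), 'dq': array([ 3.20327126e-04, -9.39777815e-04, -2.96976708e-04,  1.07267281e-03,
        7.74743905e-05, -1.38051136e-03]), 'effort': array([-6.81262645e-04, -4.96899176e+01, -3.89402640e+01, -2.20094248e-04,
        1.09849678e-02, -2.78091312e-05]), 'position': array([0.21506612, 0.58614357, 0.2075847 ]), 'tool_rot': array([-2.97607764e-04,  1.74994155e-01,  9.84568990e-01, -9.27818256e-04]), 'force': array([-0.85507265,  0.23845169, -0.93914158]), 'wrist_torque': array([-0.02307315, -0.01696631, -0.00033918]), 'gripper_force': 0.0, 'grip_width': 0.08542443162488042}
scene {'fovy': 47.060810655440406, 'cx': 313.0820717828121, 'cy': 201.7852819855754, 'world_to_cam': array([[ 0.72037225, -0.69343959,  0.01433003, -0.44196966],
       [-0.45334646, -0.48638948, -0.74692855,  0.32176025],
       [ 0.52491981,  0.53157014, -0.66474987,  1.15508069],
       [ 0.        ,  0.        ,  0.        ,  1.        ]])}
side {'fovy': 46.9562196313924, 'cx': 319.81855665733997, 'cy': 202.5503905074089, 'world_to_cam': array([[-0.94496043, -0.32710649,  0.00715055,  0.56165822],
       [-0.22665463,  0.63869633, -0.73531944,  0.18739379],
       [ 0.23596073, -0.69646848, -0.67768296,  1.20359047],
       [ 0.        ,  0.        ,  0.        ,  1.        ]])}
wrist {'fovy': 67.28638922562408, 'cx': 319.38968704806126, 'cy': 197.40184655568362, 'tool_from_camera': array([[ 6.35150825e-04, -9.62289994e-01, -2.72024934e-01,
         7.02695812e-02],
       [ 9.99999791e-01,  6.45154614e-04,  5.26601092e-05,
         5.79503640e-05],
       [ 1.24823845e-04, -2.72024910e-01,  9.62290202e-01,
        -1.63920194e-01],
       [ 0.00000000e+00,  0.00000000e+00,  0.00000000e+00,
         1.00000000e+00]])}
```

View pics/scene0.png

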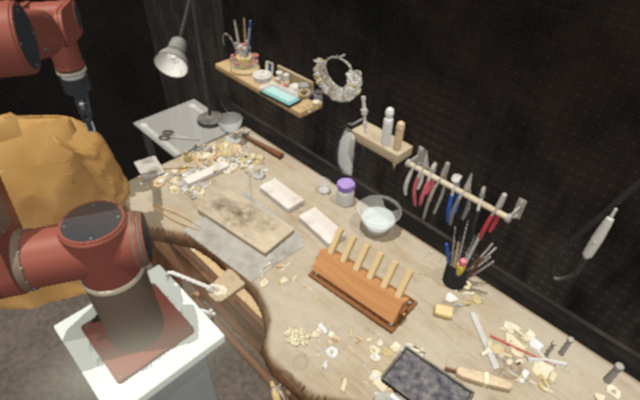

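View pics/side0.png

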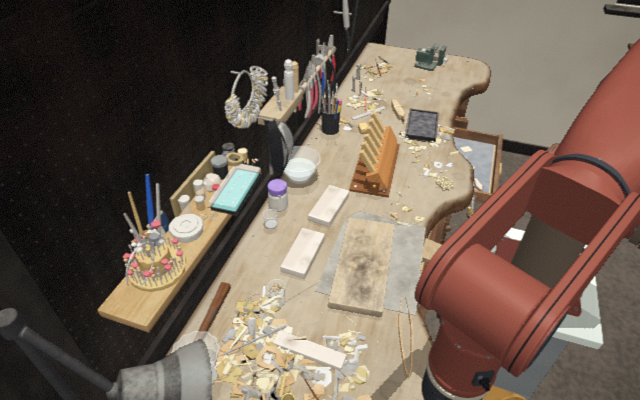

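The scene view shows wide bricks at (282,194) and (321,226), the narrow one in scrap at (205,173), the board at (245,220) and the rack at (365,285). The side view shows wide bricks at (303,251) and (329,205), and the narrow one at (310,348). There are three bricks, so all six sticks are needed. Next I'll measure.

```bash
cat >> h.py <<'E'
def rect(W,m,seed):
    n,l=cv2.connectedComponents(m.astype(np.uint8),connectivity=4)
    k=l[seed[1],seed[0]]
    if k==0: return None
    p=W[l==k]; (c,s,a)=cv2.minAreaRect((p[:,:2]*1000).astype(np.float32))
    if s[0]<s[1]: a+=90
    return dict(c=np.round(c,1),size=np.round(s,1),longdir=round(((a+90)%180)-90,2),z=round(np.median(p[:,2])*1000,1),n=len(p))
E
python3 - <<'E'
from h import *
for nm,seeds in [('scene',dict(wa=(282,194),wb=(321,226),nb=(205,173),board=(245,225))),('side',dict(wa=(303,251),wb=(329,205),nb=(310,348),board=(360,270)))]:
    D=np.load(nm+'0.npz');W=D['W'];im=D['im'];hsv=cv2.cvtColor(im,cv2.COLOR_RGB2HSV)
    for k,s in seeds.items():
        z0=W[s[1],s[0],2]
        m=(abs(W[...,2]-z0)<.006)
        if k!='board': m&=(hsv[...,2]>150)&(hsv[...,1]<60)
        print(nm,k,np.round(W[s[1],s[0]],3),hsv[s[1],s[0]],rect(W,m,s))
    # rack sticks: points z>0.09 in rack area
    m=(W[...,2]>.09)&(W[...,2]<.15)&(W[...,0]>.4)&(W[...,0]<.85)&(W[...,1]<.15)&(W[...,1]>-.4)
    n,l,st,ce=cv2.connectedComponentsWithStats(m.astype(np.uint8))
    for i in range(1,n):
        if st[i,4]>15:
            p=W[l==i];print(nm,'stick',ce[i].round(),st[i,4],np.round(p.mean(0),3),np.round(p[p[:,2].argmax()],3))
E
```

```text
scene wa [0.593 0.128 0.022] [ 17  28 252] {'c': array([596.8, 135.2]), 'size': array([157.6,  73. ]), 'longdir': 88.07, 'z': np.float64(22.4), 'n': 663}
scene wb [ 0.58  -0.07   0.025] [ 17  28 255] {'c': array([589.1, -62.8]), 'size': array([156.3,  70.7]), 'longdir': 83.4, 'z': np.float64(22.8), 'n': 662}
scene nb [0.474 0.4   0.017] [ 20  24 255] {'c': array([515.7, 409. ]), 'size': array([ 97. , 232.6]), 'longdir': -13.88, 'z': np.float64(18.4), 'n': 484}
scene board [0.41  0.088 0.03 ] [ 18  64 196] {'c': array([432. , 118.4]), 'size': array([133.9, 299.4]), 'longdir': -83.34, 'z': np.float64(26.5), 'n': 2109}
scene stick [327. 147.] 175 [0.792 0.121 0.121] [0.788 0.089 0.15 ]
scene stick [389. 184.] 1034 [ 0.791 -0.145  0.12 ] [ 0.793 -0.167  0.15 ]
scene stick [344. 172.] 59 [ 0.719 -0.028  0.136] [ 0.709 -0.022  0.15 ]
scene stick [443. 217.] 453 [ 0.792 -0.345  0.118] [ 0.792 -0.342  0.15 ]
scene stick [337. 237.] 163 [ 0.516 -0.193  0.115] [ 0.527 -0.188  0.143]
scene stick [350. 245.] 162 [ 0.52  -0.237  0.116] [ 0.53  -0.229  0.14 ]
scene stick [363. 253.] 170 [ 0.523 -0
[... 323 characters left out ...]
5), 'n': 1117}
side wb [ 0.583 -0.049  0.023] [ 17  24 248] {'c': array([587.1, -60.7]), 'size': array([155.9,  70.9]), 'longdir': 85.01, 'z': np.float64(22.3), 'n': 821}
side nb [0.477 0.406 0.023] [ 18  23 248] {'c': array([514.7, 402. ]), 'size': array([231.4,  75.1]), 'longdir': 6.84, 'z': np.float64(20.0), 'n': 1216}
side board [0.431 0.158 0.025] [ 18  65 152] {'c': array([431.7, 122.7]), 'size': array([131.9, 303.6]), 'longdir': -83.07, 'z': np.float64(25.9), 'n': 4550}
side stick [296. 116.] 239 [ 0.79  -0.323  0.121] [ 0.79  -0.252  0.15 ]
side stick [369. 142.] 574 [ 0.525 -0.271  0.116] [ 0.536 -0.274  0.144]
side stick [266. 165.] 249 [ 0.775 -0.046  0.126] [ 0.791 -0.015  0.15 ]
```

Request:
apply_moves(
  series=[0,0,0.3,0.012,85,0.12,-0.38,0.1,0.012,85,0.12,-0.38,0,0.012,85,0.12,-0.38,0,0.012,85,0.12,-0.38,0,0.012,85,0.12,-0.38,0,0.012,85,0.12,-0.38,0,0.012,85,0.12,-0.38,0,0.012,85,0.12,-0.38,0,0.012,85,0.12,-0.38,0,0.012,85,0.12,-0.38,0,0.012,85,0.12,-0.38,0,0.012,85],
)

```text
time: 1.15
position: [0.3472, 0.167, 0.2486]
tool_rot: [0.0, -0.052, 0.999, 0.0]
force: [0.0, 0.1, -0.2]
grip_width: 0.0852
gripper_force: 0.0
```

Request:
apply_moves(
  series=[0.12,-0.38,0,0,30,0.12,-0.38,0,0,30,0.12,-0.38,0,0,30,0.12,-0.38,0,0,30,0.12,-0.38,0,0,30,0.12,-0.38,0,0,30,0.12,-0.38,0,0,30,0.12,-0.38,0,0,30,0.12,-0.38,0,0,30,0.12,-0.38,0,0,30,0.12,-0.38,0,0,30,0,0,0,0,26],
)

```text
time: 2.15
position: [0.4797, -0.2553, 0.2471]
tool_rot: [-0.001, -0.048, 0.999, -0.001]
force: [-1.4, 1.3, 0.2]
grip_width: 0.026
gripper_force: 0.0
```

```bash
cat >> h.py <<'E'
def pose():
    s=arm.observe(); w,x,y,z=s['tool_rot']
    from scipy.spatial.transform import Rotation as R
    Y=R.from_quat([x,y,z,w]).as_matrix()[:,1]
    return f"t {s['time']:.1f} p {np.round(s['position']*1000,1)} yang {np.degrees(np.arctan2(Y[1],Y[0])):.2f} grip {s['grip_width']*1000:.1f} gf {s['gripper_force']:.0f} F {np.round(s['force'],1)}"
E
python3 - <<'E'
from h import *
print(pose(),arm.observe()['joints'].round(2))
im,d,W=cloud('wrist');save('w1',im);np.savez('w1.npz',im=im,d=d,W=W)
m=(W[...,2]>.105)&(W[...,2]<.16)
n,l,st,ce=cv2.connectedComponentsWithStats(m.astype(np.uint8))
for i in range(1,n):
    if st[i,4]>60:
        p=W[l==i];q=p[(p[:,2]>.108)&(p[:,2]<.128)];print(ce[i].round(),st[i,4],np.round(q.mean(0),4),'y',np.percentile(q[:,1],[3,97]).round(4),'z',p[:,2].max().round(3))
D=np.load('side0.npz')['W']
# bench z near staging
for x in [.34,.36,.38,.40,.42,.44,.46,.48,.5,.52]:
    print(x,[round(float(np.nanmedian(D[...,2][(abs(D[...,0]-x)<.01)&(abs(D[...,1]-y)<.01)]))*1000,0) for y in [-.12,-.1,-.08,-.06,-.04]])
E
```

```text
t 2.1 p [ 479.7 -255.3  247.1] yang 95.50 grip 26.0 gf 0 F [-1.4  1.3  0.2] [-0.63  0.    1.69 -0.    1.45 -2.3 ]
[168. 229.] 829 [ 0.5349 -0.4047  0.1182] y [-0.4145 -0.3983] z 0.139
[210. 229.] 751 [ 0.5304 -0.3616  0.1182] y [-0.3709 -0.3547] z 0.139
[252. 230.] 701 [ 0.526  -0.3186  0.1185] y [-0.3274 -0.311 ] z 0.139
[296. 227.] 519 [ 0.5212 -0.2758  0.1186] y [-0.2837 -0.2676] z 0.139
[337. 230.] 608 [ 0.5168 -0.2328  0.1184] y [-0.2401 -0.2256] z 0.139
[379. 231.] 681 [ 0.5142 -0.1902  0.1183] y [-0.1966 -0.1816] z 0.139
[  6. 393.] 140 [ 0.7885 -0.6233  0.1134] y [-0.6312 -0.6167] z 0.121
0.34 [-0.0, 0.0, 2.0, 4.0, 4.0]
0.36 [0.0, -0.0, 0.0, 6.0, 4.0]
0.38 [-0.0, -1.0, 2.0, 4.0, 3.0]
0.4 [-2.0, 2.0, 1.0, 3.0, 26.0]
0.42 [-1.0, -1.0, 1.0, 3.0, 23.0]
0.44 [-0.0, -0.0, 0.0, 4.0, 6.0]
0.46 [-1.0, -1.0, 0.0, 3.0, 6.0]
0.48 [-1.0, -1.0, 1.0, 3.0, 5.0]
0.5 [0.0, -0.0, -0.0, 3.0, 4.0]
0.52 [-2.0, -1.0, -0.0, -0.0, 3.0]
```

View pics/w1.png

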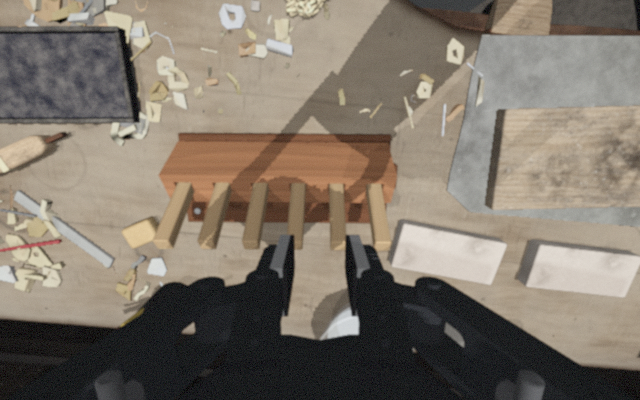

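The six sticks' upper ends lie at about (168..379, 230), and the free bench between the rack and the grey sheet shows chips around (409–444, 90–120).

```bash
python3 - <<'E'
from h import *
print(pose())
W=np.load('w1.npz')['W']
for u,v in [(409,112),(425,90),(444,120),(478,90),(342,97),(405,74),(430,160),(415,200),(400,140)]: print(u,v,W[v,u].round(3))
E
```

```text
t 2.2 p [ 479.1 -252.2  247.2] yang 95.53 grip 26.3 gf 0 F [-1.   0.9 -0.8]
409 112 [ 0.398 -0.145  0.002]
425 90 [ 0.368 -0.128 -0.003]
444 120 [ 0.403 -0.098  0.004]
478 90 [ 0.363 -0.063  0.006]
342 97 [ 0.388 -0.234  0.002]
405 74 [ 0.352 -0.157 -0.001]
430 160 [ 0.458 -0.104 -0.002]
415 200 [ 0.516 -0.114 -0.002]
400 140 [ 0.435 -0.15  -0.001]
```

Request:
apply_moves(
  series=[0.2,0.3,-0.2,0,26,0.2,0.3,-0.3,0,26,0,0,0,0,26,0,0,0,0,26],
)

```text
time: 2.53
position: [0.5161, -0.1897, 0.1999]
tool_rot: [-0.002, -0.052, 0.999, 0.001]
force: [-0.2, -0.7, 0.7]
grip_width: 0.0262
gripper_force: 0.0
```

Request:
apply_moves(
  series=[0.02,0,-0.33,0,26,0.02,0,-0.33,0,26,0,0,-0.33,0,26,0,0,0,0,26,0,0,0,0,10,0,0,0,0,10,0,0,0,0,10,0,0,0,0,10],
)

```text
time: 3.2
position: [0.5221, -0.1927, 0.1054]
tool_rot: [0.001, -0.05, 0.999, -0.0]
force: [-1.7, 4.5, 0.4]
grip_width: 0.0138
gripper_force: 59.2
```

```bash
python3 - <<'E'
from h import *
print(pose())
im,d,W=cloud('wrist');save('w2',im)
E
```

```text
t 3.2 p [ 522.1 -192.7  105.4] yang 95.75 grip 13.8 gf 59 F [-1.7  4.5  0.4]
```

View pics/w2.png

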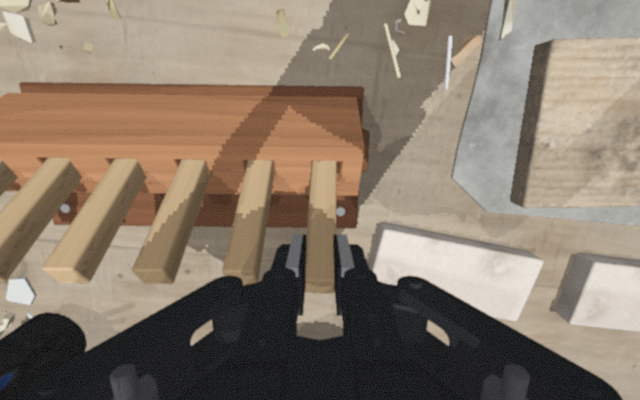

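Stick gripped at (320,260). Next: pull it along its axis, lift, and carry it to the staging spot.

Request:
apply_moves(
  series=[0.1,0.01,0.173,0,10,0.1,0.01,0.173,0,10,0.1,0.01,0.173,0,10,0.1,0.01,0.173,0,10,0,0,0.3,0,10,-0.2,0.3,0,0,10,-0.25,0.3,0,0,10,-0.3,0.25,0,0,10,-0.3,0,0,0,10,-0.3,0,0,0,10,0,0,0,0,10,0,0,0,0,10],
)

```text
time: 4.25
position: [0.4265, -0.1044, 0.2042]
tool_rot: [0.002, -0.05, 0.999, -0.002]
force: [-0.2, 0.9, 0.6]
grip_width: 0.0136
gripper_force: 59.1
```

```bash
python3 - <<'E'
from h import *
print(pose())
im,d,W=cloud('wrist');save('w3',im)
E
```

```text
t 4.2 p [ 426.5 -104.4  204.2] yang 95.74 grip 13.6 gf 59 F [-0.2  0.9  0.6]
```

View pics/w3.png

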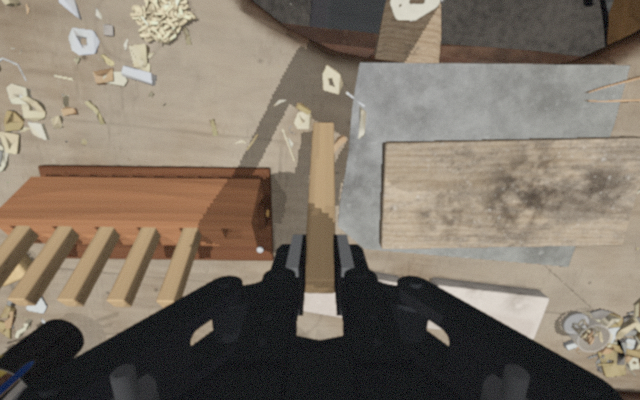

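The stick hangs at (320,200) with its lean intact. Next I'll lower it to touch, then open so that it falls between the fingers.

Request:
apply_moves(
  series=[0,0,-0.29,0,10,0,0,-0.29,0,10,0,0,-0.29,0,10,0,0,-0.29,0,10,0,0,-0.02,0,10,0,0,0,0,10,0,0,0,0,10],
)

```text
time: 4.88
position: [0.4277, -0.1044, 0.0858]
tool_rot: [0.001, -0.05, 0.999, -0.0]
force: [-0.1, -0.3, 0.2]
grip_width: 0.0137
gripper_force: 59.1
```

Request:
apply_moves(
  series=[0,0,0,0,26,0,0,0,0,26,0,0,0,0,26,0,0,0,0,26,0,0,0,0,26,0,0,0,0,26],
)

```text
time: 5.38
position: [0.4263, -0.1037, 0.0846]
tool_rot: [0.0, -0.05, 0.999, -0.0]
force: [-0.4, 0.1, 0.4]
grip_width: 0.0258
gripper_force: 0.0
```

```bash
cat >> h.py <<'E'
def stick(n=None,zr=(.009,.022),x=(.33,.56),y=(-.2,-.02)):
    # z up to .022 on bench; wooden stick
    im,d,W=cloud('wrist')
    if n: save(n,im)
    m=(W[...,2]>zr[0])&(W[...,2]<zr[1])&(W[...,0]>x[0])&(W[...,0]<x[1])&(W[...,1]>y[0])&(W[...,1]<y[1])
    k,l,st,ce=cv2.connectedComponentsWithStats(m.astype(np.uint8))
    for i in range(1,k):
        if st[i,4]>400: print(ce[i].round(),rect(W,l==i,tuple(np.argwhere(l==i)[0][::-1])))
E
python3 - <<'E'
from h import *
print(pose());stick('w4')
E
```

```text
t 5.4 p [ 426.3 -103.7   84.6] yang 95.76 grip 25.8 gf 0 F [-0.4  0.1  0.4]
[322. 218.] {'c': array([446.1, -99.2]), 'size': array([129.9,  16. ]), 'longdir': 3.59, 'z': np.float64(14.6), 'n': 2826}
[410. 216.] {'c': array([438.4, -27.4]), 'size': array([ 13.8, 114.2]), 'longdir': -0.1, 'z': np.float64(15.8), 'n': 656}
[311. 331.] {'c': array([551.3, -90.9]), 'size': array([72.7,  6.1]), 'longdir': 84.37, 'z': np.float64(16.1), 'n': 734}
```

View pics/w4.png

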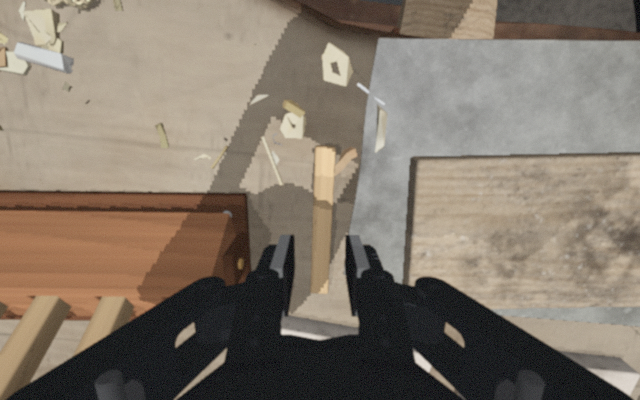

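The stick lies flat at (322,218) between the fingers and clear of the chips. I'll grasp it at its middle, and view the board on the way there.

Request:
apply_moves(
  series=[0.1,0.02,-0.2,-0.012,26,0.1,0.025,-0.2,0,26,0,0,-0.2,0,26,0,0,-0.15,0,26,0,0,-0.055,0,26,0,0,0,0,26,0,0,0,0,8,0,0,0,0,8,0,0,0,0,8,0,0,0,0,8],
)

```text
time: 6.27
position: [0.447, -0.0995, 0.0048]
tool_rot: [0.001, -0.031, 1.0, -0.0]
force: [-0.9, -1.0, 0.3]
grip_width: 0.0083
gripper_force: 0.0
```

Request:
apply_moves(
  series=[0,0,0.3,0,8,0,0,0.4,0,8,0,0,0.4,0,8,-0.02,0.37,0.4,0.018,8,-0.02,0.37,0,0,8,-0.02,0.37,0,0,8,-0.02,0.37,0,0,8,0,0.2,0,0,8,0,0,0,0,8,0,0,0,0,8],
)

```text
time: 7.1
position: [0.4387, 0.0609, 0.1449]
tool_rot: [0.001, -0.061, 0.998, -0.0]
force: [-0.2, -1.2, 1.1]
grip_width: 0.0078
gripper_force: 0.0
```

```bash
python3 - <<'E'
from h import *
print(pose())
im,d,W=cloud('wrist');save('w5',im)
m=(abs(W[...,2]-.026)<.006)&(W[...,0]<.52)
print(W[150,450],W[150,200])
for s in [(450,150),(200,150)]: print(rect(W,m,s))
hand=(W[...,2]>.09)&(W[...,2]<.25)
k,l,st,ce=cv2.connectedComponentsWithStats(hand.astype(np.uint8))
print(st,ce.round())
E
```

```text
t 7.1 p [438.7  60.9 144.9] yang 97.01 grip 7.8 gf 0 F [-0.2 -1.2  1.1]
[0.38772557 0.17845286 0.02590867] [ 0.42044038 -0.06282507  0.00212697]
{'c': array([429.8, 122.9]), 'size': array([131.2, 300.2]), 'longdir': -83.0, 'z': np.float64(24.8), 'n': 39871}
None
[[     0      0    640    400 224540]
 [    75    234    492    166  31412]
 [   253    345      1      1      1]
 [   271    345      1      1      1]
 [   278    345      2      1      2]
 [   288    345      1      2      2]
 [   380    345      1      1      1]
 [   383    344      2      2      3]
 [   386    345      1      1      1]
 [   394    345      1      1      1]
 [   397    345      1      1      1]
 [   380    347      1      1      1]
 [   245    348      1      1      1]
 [    73    359      1      1      1]
 [    71    361      4      2      4]
 [   567    360      4      3      5]
 [    67    363      2      1      2]
 [    70    363      1      1      1]
 [    92    363      1      1      1]
 [   104    363      1      1      1]
 [   112    363      1      1      1]
 [   114    362      2      2      2]
 
[... 351 characters left out ...]
  367      1      1      1]
 [   307    366      1      1      1]
 [   324    367      1      1      1]
 [   340    366      1      1      1]
 [   348    366      1      1      1]
 [   492    386      1      1      1]] [[320. 182.]
 [319. 325.]
 [253. 345.]
 [271. 345.]
 [278. 345.]
 [288. 346.]
 [380. 345.]
 [383. 345.]
 [386. 345.]
 [394. 345.]
 [397. 345.]
 [380. 347.]
 [245. 348.]
 [ 73. 359.]
 [ 72. 361.]
 [568. 361.]
 [ 68. 363.]
 [ 70. 363.]
 [ 92. 363.]
 [104. 363.]
 [112. 363.]
 [114. 362.]
 [125. 363.]
 [510. 363.]
 [515. 362.]
 [521. 362.]
 [132. 365.]
 [500. 364.]
 [502. 364.]
 [517. 364.]
 [531. 364.]
 [297. 367.]
 [307. 366.]
 [324. 367.]
 [340. 366.]
 [348. 366.]
 [492. 386.]]
```

View pics/w5.png

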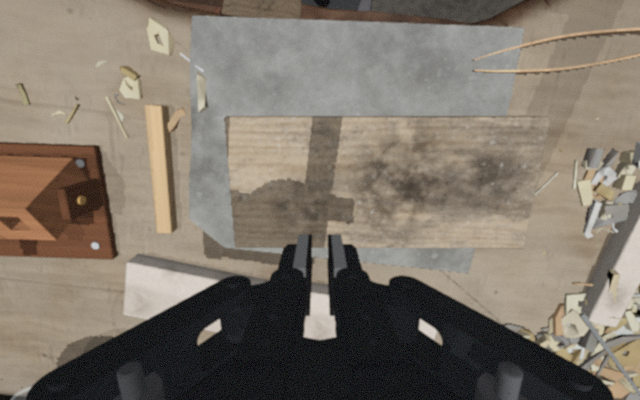

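The stick was missed: it still lies at (160,170) on the bench while the jaws are shut and empty. I'll see whether it moved.

```bash
python3 - <<'E'
from h import *
stick()
E
```

```text
[160. 168.] {'c': array([446.2, -98.6]), 'size': array([129.8,  17. ]), 'longdir': 3.63, 'z': np.float64(14.4), 'n': 2342}
[ 92. 185.] {'c': array([ 440.5, -179.3]), 'size': array([0., 0.]), 'longdir': 0.0, 'z': np.float64(9.7), 'n': 1}
[171. 271.] {'c': array([553.6, -79.6]), 'size': array([105.8,  14.9]), 'longdir': 88.62, 'z': np.float64(20.1), 'n': 1225}
```

Request:
apply_moves(
  series=[0.02,-0.38,0,-0.015,26,0.02,-0.38,0,0,26,0.02,-0.38,0,0,26,0.02,-0.38,0,0,26,0,-0.08,-0.3,0,26,0,0,-0.3,0,26,0,0,0,0,26,0,0,0,0,26],
)

```text
time: 7.87
position: [0.4446, -0.1004, 0.083]
tool_rot: [-0.002, -0.035, 0.999, 0.001]
force: [0.1, 0.7, 1.8]
grip_width: 0.0263
gripper_force: 0.0
```

```bash
python3 - <<'E'
from h import *
print(pose());stick('w6')
E
```

```text
t 7.9 p [ 444.6 -100.4   83. ] yang 94.01 grip 26.3 gf 0 F [0.1 0.7 1.8]
[320. 197.] {'c': array([446.6, -99.2]), 'size': array([129.8,  16. ]), 'longdir': 3.58, 'z': np.float64(14.6), 'n': 3057}
[410. 197.] {'c': array([441.2, -27.1]), 'size': array([119.9,  14. ]), 'longdir': 0.08, 'z': np.float64(16.0), 'n': 701}
[319. 320.] {'c': array([553.2, -91.5]), 'size': array([68.8, 14.3]), 'longdir': 89.12, 'z': np.float64(20.3), 'n': 1262}
```

Request:
apply_moves(
  series=[0.02,0.01,-0.3,0,24,0,0,-0.3,0,24,0,0,-0.2,0,24,0,0,-0.04,0,24,0,0,0,0,24,0,0,0,0,24],
)

```text
time: 8.42
position: [0.4503, -0.0993, 0.0023]
tool_rot: [0.001, -0.036, 0.999, -0.001]
force: [-0.1, -0.9, 0.9]
grip_width: 0.0241
gripper_force: 0.0
```

Request:
apply_moves(
  series=[0,0,-0.03,0,24,0,0,-0.03,0,24],
)

```text
time: 8.58
position: [0.4506, -0.0996, -0.0037]
tool_rot: [0.002, -0.036, 0.999, -0.001]
force: [0.7, -0.4, 0.3]
grip_width: 0.0241
gripper_force: 0.0
```

Request:
apply_moves(
  series=[0,0,0,0,10,0,0,0,0,10,0,0,0,0,10,0,0,0,0,10],
)

```text
time: 8.92
position: [0.4487, -0.0989, -0.0055]
tool_rot: [0.0, -0.036, 0.999, -0.0]
force: [-0.5, 0.6, -0.3]
grip_width: 0.0099
gripper_force: 0.0
```

```bash
python3 - <<'E'
from h import *
print(pose());stick()
im,d=arm.grab_frame('side'); im2,_=arm.grab_frame('wrist')
a=cv2.resize(im[90:290,290:490],(400,400),interpolation=cv2.INTER_CUBIC);b=cv2.resize(im2[150:350,220:420],(400,400))
save('w7',np.hstack([a,b]))
E
```

```text
t 8.9 p [448.7 -98.9  -5.5] yang 94.14 grip 9.9 gf 0 F [-0.5  0.6 -0.3]
[319. 220.] {'c': array([443. , -98.4]), 'size': array([123.6,  23.1]), 'longdir': 6.46, 'z': np.float64(14.6), 'n': 6124}
[461. 211.] {'c': array([426.6, -28.6]), 'size': array([14.1, 91.1]), 'longdir': -1.69, 'z': np.float64(15.9), 'n': 2095}
[191. 270.] {'c': array([ 463.1, -166.3]), 'size': array([29. ,  9.7]), 'longdir': 37.43, 'z': np.float64(16.8), 'n': 562}
```

View pics/w7.png

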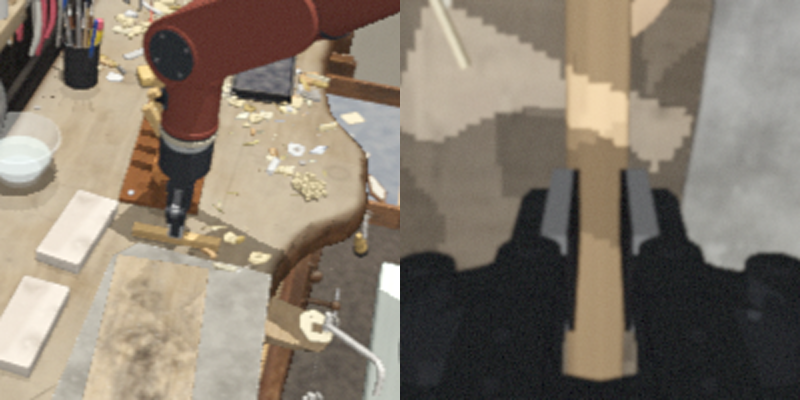

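The stick lies between the fingers, with a visible gap on each side at a reading of 9.9 mm. I'll measure the finger tips by depth.

```bash
python3 - <<'E'
from h import *
im,d,W=cloud('wrist')
for v in [236,245,255,265,275,290]:
    print(v,[tuple((W[v,u]*1000).round(0)) for u in (296,300,304,308,319,328,332,336,340)])
E
```

```text
236 [(np.float64(437.0), np.float64(-111.0), np.float64(23.0)), (np.float64(438.0), np.float64(-109.0), np.float64(21.0)), (np.float64(437.0), np.float64(-107.0), np.float64(22.0)), (np.float64(437.0), np.float64(-105.0), np.float64(22.0)), (np.float64(440.0), np.float64(-99.0), np.float64(15.0)), (np.float64(439.0), np.float64(-95.0), np.float64(15.0)), (np.float64(437.0), np.float64(-93.0), np.float64(21.0)), (np.float64(436.0), np.float64(-91.0), np.float64(22.0)), (np.float64(436.0), np.float64(-89.0), np.float64(22.0))]
245 [(np.float64(437.0), np.float64(-110.0), np.float64(33.0)), (np.float64(437.0), np.float64(-108.0), np.float64(32.0)), (np.float64(437.0), np.float64(-106.0), np.float64(33.0)), (np.float64(437.0), np.float64(-104.0), np.float64(33.0)), (np.float64(445.0), np.float64(-99.0), np.float64(15.0)), (np.float64(445.0), np.float64(-94.0), np.float64(14.0)), (np.float64(437.0), np.float64(-93.0), np.float64(32.0)), (np.float64(436.0), np.float64(-92.0), np.float64(33.0)), (np.float64(436.0), np.float64(-90.0), np.float64(32.0))]
255 [(np.float64(437.0), np.float64(-1
[... 1385 characters left out ...]
float64(441.0), np.float64(-94.0), np.float64(51.0)), (np.float64(440.0), np.float64(-92.0), np.float64(52.0)), (np.float64(435.0), np.float64(-92.0), np.float64(61.0))]
290 [(np.float64(436.0), np.float64(-107.0), np.float64(70.0)), (np.float64(440.0), np.float64(-106.0), np.float64(64.0)), (np.float64(447.0), np.float64(-105.0), np.float64(53.0)), (np.float64(453.0), np.float64(-103.0), np.float64(43.0)), (np.float64(472.0), np.float64(-97.0), np.float64(14.0)), (np.float64(471.0), np.float64(-92.0), np.float64(15.0)), (np.float64(447.0), np.float64(-93.0), np.float64(53.0)), (np.float64(446.0), np.float64(-92.0), np.float64(53.0)), (np.float64(436.0), np.float64(-92.0), np.float64(69.0))]
```

Request:
apply_moves(
  series=[0,0,0,0,0,0,0,0,0,0,0,0,0,0,0],
)

```text
time: 9.37
position: [0.4486, -0.0989, -0.0057]
tool_rot: [-0.0, -0.036, 0.999, 0.0]
force: [0.2, -0.6, 0.2]
grip_width: -0.0002
gripper_force: 0.0
```

```bash
python3 - <<'E'
from h import *
print(pose())
im,d,W=cloud('wrist')
for v in range(220,246,3):
    print(v,[tuple((W[v,u]*1000).round(0).astype(int)) for u in (300,306,312,326,332,338)])
E
```

```text
t 9.4 p [448.6 -98.9  -5.7] yang 94.14 grip -0.2 gf 0 F [ 0.2 -0.6  0.2]
220 [(np.int64(438), np.int64(-110), np.int64(-2)), (np.int64(432), np.int64(-106), np.int64(14)), (np.int64(431), np.int64(-103), np.int64(15)), (np.int64(431), np.int64(-96), np.int64(14)), (np.int64(431), np.int64(-93), np.int64(13)), (np.int64(436), np.int64(-89), np.int64(-2))]
223 [(np.int64(440), np.int64(-110), np.int64(-2)), (np.int64(433), np.int64(-106), np.int64(15)), (np.int64(432), np.int64(-103), np.int64(16)), (np.int64(432), np.int64(-96), np.int64(15)), (np.int64(432), np.int64(-93), np.int64(15)), (np.int64(438), np.int64(-89), np.int64(-1))]
226 [(np.int64(441), np.int64(-110), np.int64(-1)), (np.int64(435), np.int64(-106), np.int64(14)), (np.int64(434), np.int64(-103), np.int64(15)), (np.int64(434), np.int64(-96), np.int64(13)), (np.int64(434), np.int64(-93), np.int64(14)), (np.int64(440), np.int64(-88), np.int64(-1))]
229 [(np.int64(443), np.int64(-110), np.int64(-1)), (np.int64(436), np.int64(-106), np.int64(14)), (np.int64(436), np.int64(-103), np.int64(15)), (np.int64(436), np.int64(-96)
[... 828 characters left out ...]
nt64(436), np.int64(-96), np.int64(25)), (np.int64(436), np.int64(-93), np.int64(24)), (np.int64(447), np.int64(-88), np.int64(-2))]
241 [(np.int64(450), np.int64(-109), np.int64(-1)), (np.int64(437), np.int64(-105), np.int64(27)), (np.int64(437), np.int64(-103), np.int64(28)), (np.int64(437), np.int64(-96), np.int64(27)), (np.int64(436), np.int64(-93), np.int64(28)), (np.int64(449), np.int64(-88), np.int64(-1))]
244 [(np.int64(441), np.int64(-108), np.int64(22)), (np.int64(437), np.int64(-105), np.int64(30)), (np.int64(437), np.int64(-103), np.int64(31)), (np.int64(436), np.int64(-96), np.int64(32)), (np.int64(436), np.int64(-93), np.int64(31)), (np.int64(440), np.int64(-90), np.int64(23))]
```

Request:
apply_moves(
  series=[0,0,0.05,0,26,0,0,0,0,26,0,0,0,0,26,0,0,0,0,26,0,0,-0.1,0,26,0,0,-0.06,0,26,0,0,0,0,26],
)

```text
time: 10.0
position: [0.4469, -0.0982, -0.0186]
tool_rot: [-0.002, -0.036, 0.999, 0.001]
force: [-1.2, 0.0, -0.6]
grip_width: 0.0262
gripper_force: 0.0
```

Request:
apply_moves(
  series=[0,0,0,0,8,0,0,0,0,8,0,0,0,0,8,0,0,0,0,8],
)

```text
time: 10.33
position: [0.4488, -0.0989, -0.0165]
tool_rot: [0.0, -0.036, 0.999, -0.0]
force: [0.0, 0.1, -0.7]
grip_width: 0.0146
gripper_force: 60.6
```

Request:
apply_moves(
  series=[0,0,0.35,0,8,0,0,0.35,0,8,-0.03,0.387,0,0.015,8,-0.03,0.387,0,0,8,-0.03,0.387,0,0,8,-0.03,0.387,0,0,8,-0.03,0.387,0,0,8,-0.03,0.387,0,0,8,-0.03,0.387,0,0,8,0,0,0,0,8,0,0,0,0,8,0,0,0,0,8],
)

```text
time: 11.33
position: [0.4275, 0.172, 0.0533]
tool_rot: [0.0, -0.06, 0.998, -0.0]
force: [0.6, -0.1, 0.0]
grip_width: 0.0138
gripper_force: 64.0
```

Request:
apply_moves(
  series=[0,0,0,0,8],
)

```text
time: 11.42
position: [0.4277, 0.1711, 0.0533]
tool_rot: [-0.0, -0.059, 0.998, -0.0]
force: [0.2, 0.1, -0.4]
grip_width: 0.0143
gripper_force: 64.0
```

Request:
apply_moves(
  series=[0,0.005,-0.2,0,8,0,0,-0.2,0,8,0,0,-0.03,0,8,0,0,0,0,8,0,0,0,0,26,0,0,0,0,26,0,0,0,0,26,0,0,0.3,0,26,0,0,0.4,0,26,0,0,0.4,0,26],
)

```text
time: 12.25
position: [0.4263, 0.1721, 0.1209]
tool_rot: [-0.001, -0.06, 0.998, -0.0]
force: [1.3, 0.6, 0.0]
grip_width: 0.026
gripper_force: 0.0
```

```bash
python3 - <<'E'
from h import *
print(pose()); stick('w8',zr=(.034,.055),x=(.33,.52),y=(.05,.3))
E
```

```text
t 12.2 p [426.3 172.1 120.9] yang 96.83 grip 26.0 gf 0 F [1.3 0.6 0. ]
[318. 192.] {'c': array([426.3, 171.7]), 'size': array([129.4,  16. ]), 'longdir': 6.53, 'z': np.float64(40.8), 'n': 2807}
```

Request:
apply_moves(
  series=[0.09,-0.37,0.4,-0.007,26,0.09,-0.37,0.4,0,26,0.09,-0.37,0,0,26,0.09,-0.37,0,0,26,0.09,-0.37,0,0,26,0.09,-0.37,0,0,26,0.09,-0.37,0,0,26,0.09,-0.37,0,0,26,0.09,-0.37,0,0,26,0.09,-0.37,0,0,26,0.09,-0.35,0,0,26,0,0,0,0,26],
)

```text
time: 13.3
position: [0.5229, -0.2206, 0.1809]
tool_rot: [0.001, -0.046, 0.999, -0.002]
force: [-0.6, 0.4, 0.2]
grip_width: 0.026
gripper_force: 0.0
```

Request:
apply_moves(
  series=[0,0,0,0,26,0,0,0,0,26],
)

```text
time: 13.47
position: [0.5218, -0.214, 0.1805]
tool_rot: [-0.0, -0.048, 0.999, 0.0]
force: [-0.2, 0.2, 0.2]
grip_width: 0.0263
gripper_force: 0.0
```

Request:
apply_moves(
  series=[0.04,-0.19,0,0,26,0,0,0,0,26,0,0,-0.3,0,26,0,0,-0.3,0,26,0,0,-0.25,0,26,0,0,0,0,26,0,0,0,0,8,0,0,0,0,8,0,0,0,0,8,0,0,0,0,8],
)

```text
time: 14.3
position: [0.5273, -0.2332, 0.0978]
tool_rot: [0.001, -0.049, 0.999, -0.0]
force: [-0.9, 1.4, 2.3]
grip_width: 0.0144
gripper_force: 60.4
```

Request:
apply_moves(
  series=[0.1,0.01,0.173,0,8,0.1,0.01,0.173,0,8,0.1,0.01,0.173,0,8,0.1,0.01,0.173,0,8,0,0,0.3,0,8,-0.25,0.3,0,0,8,-0.25,0.3,0,0,8,-0.3,0.25,0,0,8,-0.3,0.25,0,0,8,-0.3,0.1,0,0,8,0,0,0,0,8,0,0,0,0,8],
)

```text
time: 15.3
position: [0.4262, -0.109, 0.1965]
tool_rot: [0.002, -0.049, 0.999, -0.001]
force: [-0.0, -0.8, 0.5]
grip_width: 0.0143
gripper_force: 60.1
```

Request:
apply_moves(
  series=[0,0,-0.29,0,8,0,0,-0.29,0,8,0,0,-0.29,0,8,0,0,-0.29,0,8,0,0,-0.02,0,8,0,0,0,0,8],
)

```text
time: 15.8
position: [0.4259, -0.1094, 0.0763]
tool_rot: [-0.001, -0.048, 0.999, 0.001]
force: [0.4, 0.9, -0.6]
grip_width: 0.0144
gripper_force: 60.2
```

Request:
apply_moves(
  series=[0,0,0,0,26,0,0,0,0,26,0,0,0,0,26,0,0,0,0,26,0,0,0,0,26,0,0,0,0,26],
)

```text
time: 16.3
position: [0.4266, -0.1095, 0.0775]
tool_rot: [0.001, -0.049, 0.999, -0.0]
force: [-0.7, -0.1, 0.2]
grip_width: 0.0262
gripper_force: 0.0
```

```bash
python3 - <<'E'
from h import *
print(pose()); stick()
E
```

```text
t 16.3 p [ 426.6 -109.5   77.5] yang 95.59 grip 26.2 gf 0 F [-0.7 -0.1  0.2]
[319. 215.] {'c': array([ 442.1, -107.1]), 'size': array([130.5,  16. ]), 'longdir': 6.96, 'z': np.float64(14.6), 'n': 3020}
[420. 215.] {'c': array([436.8, -27.4]), 'size': array([ 13.8, 111.4]), 'longdir': -0.06, 'z': np.float64(15.5), 'n': 739}
[306. 332.] {'c': array([ 548.1, -104.8]), 'size': array([54.8,  2.7]), 'longdir': 84.84, 'z': np.float64(14.1), 'n': 443}
```

Request:
apply_moves(
  series=[0.16,0.024,0,0.008,26,0,0,-0.3,0,26,0,0,-0.3,0,26,0,0,-0.3,0,26,0,0,-0.05,0,26,0,0,0,0,26,0,0,0,0,8,0,0,0,0,8,0,0,0,0,8,0,0,0,0,8],
)

```text
time: 17.18
position: [0.4436, -0.1075, -0.0165]
tool_rot: [0.001, -0.061, 0.998, -0.001]
force: [0.0, -0.8, -0.8]
grip_width: 0.014
gripper_force: 61.7
```

Request:
apply_moves(
  series=[0,0,0.35,0,8,0,0,0.35,0,8,-0.01,0.36,0,0,8,-0.01,0.36,0,0,8,-0.01,0.36,0,0,8,-0.01,0.36,0,0,8,-0.01,0.36,0,0,8,0,0,0,0,8,0,0,0,0,8,0,0,0,0,8],
)

```text
time: 18.02
position: [0.4376, 0.073, 0.0525]
tool_rot: [0.001, -0.062, 0.998, -0.0]
force: [-0.2, -0.4, 0.3]
grip_width: 0.0137
gripper_force: 61.8
```

Request:
apply_moves(
  series=[0,0,-0.2,0,8,0,0,-0.2,0,8,0,0,-0.03,0,8,0,0,0,0,8,0,0,0,0,8],
)

```text
time: 18.43
position: [0.4375, 0.0717, 0.0091]
tool_rot: [-0.0, -0.06, 0.998, -0.0]
force: [0.2, -0.4, -0.2]
grip_width: 0.014
gripper_force: 63.0
```

Release, rise, and view both sticks with the first brick from above.

Request:
apply_moves(
  series=[0,0,0,0,26,0,0,0,0,26,0,0,0,0,26,0,0,0.3,0,26,0,0,0.4,0,26,0,0,0.4,0,85,0,0.3,0.2,0,85,0,0.2,0.2,0,85,0,0,0,0,85,0,0,0,0,85],
)

```text
time: 19.27
position: [0.438, 0.1237, 0.1601]
tool_rot: [0.002, -0.062, 0.998, -0.0]
force: [-0.4, -0.7, -0.2]
grip_width: 0.0841
gripper_force: 0.0
```

```bash
python3 - <<'E'
from h import *
print(pose()); stick('w9',zr=(.034,.055),x=(.33,.52),y=(0,.3))
im,d,W=cloud('wrist')
hsv=cv2.cvtColor(im,cv2.COLOR_RGB2HSV)
m=(abs(W[...,2]-.0255)<.006)&(W[...,0]<.52)&(W[...,1]>-.06)
p=W[m];r=cv2.minAreaRect((p[:,:2]*1000).astype(np.float32));print('board',r)
E
```

```text
t 19.3 p [438.  123.7 160.1] yang 97.15 grip 84.1 gf 0 F [-0.4 -0.7 -0.2]
[267. 174.] {'c': array([437. ,  72.9]), 'size': array([129.2,  16.4]), 'longdir': 6.5, 'z': np.float64(40.7), 'n': 2287}
[369. 176.] {'c': array([426. , 171.7]), 'size': array([128.7,  16.3]), 'longdir': 6.51, 'z': np.float64(40.8), 'n': 2253}
board ((431.83026123046875, 233.9864959716797), (535.3020629882812, 169.71054077148438), 88.94332885742188)
```

View pics/w9.png

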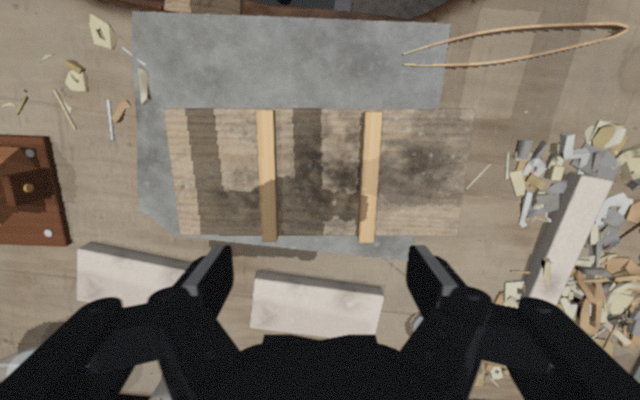

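Both sticks lie centred on the board, at columns 267 and 369, with the board middle near 319. Next I'll go over wide brick a with the jaws turned across it.

Request:
apply_moves(
  series=[0.2,0.01,0,-0.0392,85,0.2,0.01,0,-0.0392,85,0.2,0.01,0,-0.0392,85,0.2,0.01,0,-0.0392,85,0.2,0.02,0,-0.0392,85,0.2,0.02,0,-0.0392,85,0.2,0.02,0,-0.0392,85,0.18,0.03,0,-0.0392,85,0,0,0,-0.0392,85,0,0,0,-0.0392,85,0,0,0,-0.0392,85,0,0,0,-0.0392,85],
)

```text
time: 20.37
position: [0.5939, 0.1346, 0.1561]
tool_rot: [-0.002, 0.63, 0.777, -0.002]
force: [-0.2, -1.3, 0.1]
grip_width: 0.0853
gripper_force: 0.0
```

Request:
apply_moves(
  series=[0,0,0,-0.0392,85,0,0,0,-0.0392,85,0,0,0,0,85,0,0,0,0,85],
)

```text
time: 20.7
position: [0.5942, 0.135, 0.157]
tool_rot: [-0.001, 0.717, 0.697, -0.001]
force: [-0.4, 0.6, 0.2]
grip_width: 0.0851
gripper_force: 0.0
```

```bash
cat >> h.py <<'E'
def bricks(zt,x=(.4,.75),y=(-.2,.3),tol=.006,n=None,S=60,V=130):
    im,d,W=cloud('wrist')
    if n: save(n,im)
    hsv=cv2.cvtColor(im,cv2.COLOR_RGB2HSV)
    m=(abs(W[...,2]-zt)<tol)&(W[...,0]>x[0])&(W[...,0]<x[1])&(W[...,1]>y[0])&(W[...,1]<y[1])&(hsv[...,1]<S)&(hsv[...,2]>V)
    m=cv2.morphologyEx(m.astype(np.uint8),cv2.MORPH_OPEN,np.ones((3,3)))
    k,l,st,ce=cv2.connectedComponentsWithStats(m)
    for i in range(1,k):
        if st[i,4]>600: print(ce[i].round(),rect(W,l==i,tuple(np.argwhere(l==i)[0][::-1])))
    return W
E
python3 - <<'E'
from h import *
print(pose())
W=bricks(.022,n='w10')
m=(W[...,2]>.03)&(W[...,2]<.09)&(W[...,0]>.45)&(W[...,0]<.8)&(W[...,1]>-.1)&(W[...,1]<.35)
k,l,st,ce=cv2.connectedComponentsWithStats(m.astype(np.uint8))
for i in range(1,k):
    if st[i,4]>80: p=W[l==i]; print('obst',ce[i].round(),st[i,4],np.nanmin(p,0).round(3),np.nanmax(p,0).round(3))
E
```

```text
t 20.7 p [594.2 135.  157. ] yang -1.61 grip 85.1 gf 0 F [-0.4  0.6  0.2]
[158.  88.] {'c': array([439.8, 228.1]), 'size': array([88.5, 92.9]), 'longdir': -83.79, 'z': np.float64(25.2), 'n': 8435}
[321. 172.] {'c': array([594.1, 139.4]), 'size': array([150.9,  67.9]), 'longdir': 88.46, 'z': np.float64(21.6), 'n': 9672}
[178. 184.] {'c': array([446.4, 135.5]), 'size': array([97.4, 57.2]), 'longdir': 6.63, 'z': np.float64(25.1), 'n': 3581}
[237. 303.] {'c': array([499.9,   1. ]), 'size': array([66.9, 38.6]), 'longdir': 64.0, 'z': np.float64(24.9), 'n': 716}
[322. 311.] {'c': array([591.3, -20.3]), 'size': array([73.1, 67.8]), 'longdir': 84.2, 'z': np.float64(21.5), 'n': 2954}
obst [335.  25.] 308 [0.589 0.26  0.03 ] [0.631 0.296 0.035]
obst [545. 144.] 18551 [0.773 0.007 0.036] [0.792 0.288 0.09 ]
obst [332.  23.] 161 [0.597 0.269 0.03 ] [0.618 0.283 0.039]
obst [188. 147.] 843 [0.45  0.166 0.03 ] [0.492 0.187 0.044]
obst [451. 246.] 580 [0.701 0.048 0.03 ] [0.741 0.086 0.047]
obst [207. 243.] 837 [0.45  0.067 0.03 ] [0.503 0.088 0.043]
obst [496. 377.] 632 [ 0.751 -0.1    0.039] [ 0.79  -0.035  0.089]
```

View pics/w10.png

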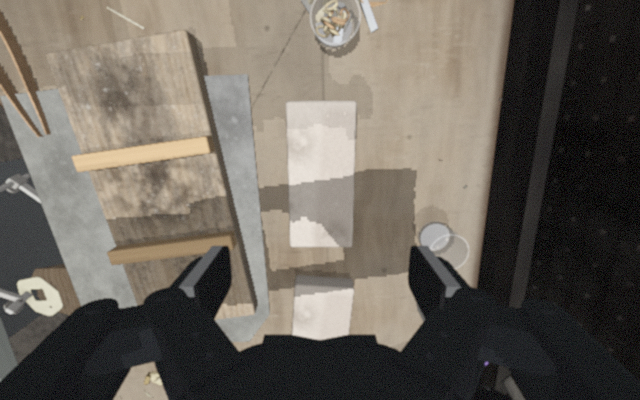

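Brick a lies at (321,172) centred between the jaws. The gold glass at (335,20) and the tumbler at (440,240) are clear.

Request:
apply_moves(
  series=[0,0.044,-0.3,0,85,0,0,-0.3,0,85,0,0,-0.3,0,85,0,0,-0.3,0,85,0,0,-0.3,0,85,0,0,-0.2,0,85,0,0,-0.1,0,85,0,0,0,0,85,0,0,0,0,85],
)

```text
time: 21.5
position: [0.5952, 0.1403, -0.0211]
tool_rot: [-0.0, 0.718, 0.697, -0.0]
force: [0.8, 0.5, -0.1]
grip_width: 0.085
gripper_force: 0.0
```

Request:
apply_moves(
  series=[0,0,0,0,60,0,0,0,0,60,0,0,0,0,60,0,0,0,0,60],
)

```text
time: 21.83
position: [0.5974, 0.1407, -0.0185]
tool_rot: [0.001, 0.718, 0.696, 0.002]
force: [-0.5, -0.5, 6.8]
grip_width: 0.0668
gripper_force: 69.4
```

Request:
apply_moves(
  series=[0,0,0.15,0,60,0,0,0.3,0,60,0,0,0.35,0,60,0,0,0.3,0,60,-0.3,-0.03,0,0.0234,60,-0.3,-0.03,0,0.0234,60,-0.3,-0.03,0,0,60,-0.3,-0.03,0,0,60,-0.3,-0.03,0,0,60,-0.15,-0.02,0,0,60,0,0,0,0,60,0,0,0,0,60],
)

```text
time: 22.83
position: [0.4301, 0.1236, 0.0895]
tool_rot: [0.001, 0.665, 0.747, 0.001]
force: [0.6, 0.2, -1.3]
grip_width: 0.0664
gripper_force: 68.4
```

```bash
python3 - <<'E'
from h import *
print(pose());bricks(.022+.106,tol=.02)
E
```

```text
t 22.8 p [430.1 123.6  89.5] yang 6.68 grip 66.4 gf 68 F [ 0.6  0.2 -1.3]
[331. 159.] {'c': array([427.4, 172.4]), 'size': array([60.2, 51.4]), 'longdir': 6.74, 'z': np.float64(129.6), 'n': 16248}
[321. 302.] {'c': array([432.2, 104.7]), 'size': array([67.6, 46.8]), 'longdir': 5.89, 'z': np.float64(129.5), 'n': 9084}
```

Request:
apply_moves(
  series=[0.01,0,-0.25,0,60,0,0,-0.25,0,60,0,0,-0.1,0,60,0,0,-0.035,0,60,0,0,0,0,60,0,0,0,0,60],
)

```text
time: 23.38
position: [0.4323, 0.1236, 0.026]
tool_rot: [0.0, 0.665, 0.747, 0.0]
force: [0.3, -0.6, -2.4]
grip_width: 0.0667
gripper_force: 68.4
```

Request:
apply_moves(
  series=[0,0,-0.01,0,60,0,0,0,0,60,0,0,0,0,60],
)

```text
time: 23.63
position: [0.4318, 0.1236, 0.0249]
tool_rot: [0.0, 0.665, 0.747, 0.0]
force: [-0.8, 0.4, -1.6]
grip_width: 0.0668
gripper_force: 68.4
```

Request:
apply_moves(
  series=[0,0,0,0,80,0,0,0,0,85,0,0,0,0,85,0,0,0.2,0,85,0,0,0.4,0,85,0,0,0.4,0,85,0,0,0.4,0,85,0,0,0,0,85,0,0,0,0,85],
)

```text
time: 24.38
position: [0.4337, 0.1238, 0.1678]
tool_rot: [0.003, 0.665, 0.747, 0.003]
force: [-0.6, -0.1, -0.7]
grip_width: 0.0849
gripper_force: 0.0
```

```bash
python3 - <<'E'
from h import *
print(pose());bricks(.065,tol=.007)
stick(zr=(.036,.05),x=(.33,.52),y=(0.02,.25))
E
```

```text
t 24.4 p [433.7 123.8 167.8] yang 6.67 grip 84.9 gf 0 F [-0.6 -0.1 -0.7]
[318. 186.] {'c': array([431. , 122.2]), 'size': array([ 67.1, 151.3]), 'longdir': -83.81, 'z': np.float64(63.8), 'n': 10697}
[266. 136.] {'c': array([375.2, 165.7]), 'size': array([27.2, 16. ]), 'longdir': 6.66, 'z': np.float64(40.9), 'n': 509}
[373. 136.] {'c': array([476. , 177.1]), 'size': array([29.5, 15. ]), 'longdir': 6.54, 'z': np.float64(40.9), 'n': 523}
[270. 233.] {'c': array([386.3,  67.3]), 'size': array([27.4, 16.4]), 'longdir': 5.85, 'z': np.float64(40.8), 'n': 417}
[368. 233.] {'c': array([487.6,  78.9]), 'size': array([28.8, 15.8]), 'longdir': 5.96, 'z': np.float64(40.7), 'n': 420}
```

Request:
apply_moves(
  series=[0.08,-0.33,0.02,0.0395,50,0.08,-0.33,0.02,0.0395,26,0.08,-0.33,0.02,0.0395,26,0.08,-0.33,0.02,0.0395,26,0.08,-0.33,0.02,0.0395,26,0.08,-0.33,0.02,0.0395,26,0.08,-0.33,0.02,0.0395,26,0.08,-0.33,0.02,0.0395,26,0.08,-0.33,0.02,0.0395,26,0.08,-0.33,0.02,0.0395,26,0.08,-0.33,0,0.0395,26,0.08,-0.33,0,0.0395,26],
)

```text
time: 25.48
position: [0.5238, -0.2618, 0.181]
tool_rot: [-0.002, 0.002, 1.0, 0.001]
force: [0.4, -0.6, -0.3]
grip_width: 0.026
gripper_force: 0.0
```

Request:
apply_moves(
  series=[0.02,-0.04,0,0.019,26,0,0,0,0,26,0,0,0,0,26,0,0,0,0,26],
)

```text
time: 25.82
position: [0.5259, -0.2634, 0.182]
tool_rot: [-0.001, -0.025, 1.0, 0.001]
force: [0.7, 0.3, 0.2]
grip_width: 0.0259
gripper_force: 0.0
```

```bash
python3 - <<'E'
from h import *
print(pose())
E
```

```text
t 25.8 p [ 525.9 -263.4  182. ] yang 92.83 grip 25.9 gf 0 F [0.7 0.3 0.2]
```

Request:
apply_moves(
  series=[0.06,-0.12,0,0.015,26,0,0,0,0,26,0,0,-0.3,0,26,0,0,-0.3,0,26,0,0,-0.25,0,26,0,0,0,0,26,0,0,0,0,8,0,0,0,0,8,0,0,0,0,8,0,0,0,0,8],
)

```text
time: 26.65
position: [0.5338, -0.2769, 0.1009]
tool_rot: [0.001, -0.049, 0.999, -0.001]
force: [-1.4, 1.2, 1.9]
grip_width: 0.0143
gripper_force: 60.4
```

Request:
apply_moves(
  series=[0.1,0.01,0.173,0,8,0.1,0.01,0.173,0,8,0.1,0.01,0.173,0,8,0.1,0.01,0.173,0,8,0,0,0.3,0,8,-0.25,0.28,0,0,8,-0.25,0.28,0,0,8,-0.25,0.28,0,0,8,-0.25,0.28,0,0,8,-0.25,0.28,0,0,8,-0.22,0.26,0,0,8,0,0,0,0,8],
)

```text
time: 27.65
position: [0.423, -0.1032, 0.1986]
tool_rot: [0.0, -0.05, 0.999, 0.0]
force: [1.2, -0.9, 0.4]
grip_width: 0.0142
gripper_force: 60.2
```

Request:
apply_moves(
  series=[0,0,-0.29,0,8,0,0,-0.29,0,8,0,0,-0.29,0,8,0,0,-0.29,0,8,0,0,-0.02,0,8,0,0,0,0,8,0,0,0,0,8],
)

```text
time: 28.23
position: [0.4272, -0.1075, 0.0819]
tool_rot: [0.001, -0.049, 0.999, -0.001]
force: [0.3, -0.1, -0.8]
grip_width: 0.0144
gripper_force: 60.2
```

Request:
apply_moves(
  series=[0,0,0,0,26,0,0,0,0,26,0,0,0,0,26,0,0,0,0,26,0,0,0,0,26,0,0,0,0,26],
)

```text
time: 28.73
position: [0.4259, -0.1068, 0.0802]
tool_rot: [0.0, -0.049, 0.999, -0.0]
force: [0.4, -0.9, -0.2]
grip_width: 0.026
gripper_force: 0.0
```

```bash
python3 - <<'E'
from h import *
print(pose()); stick()
E
```

```text
t 28.7 p [ 425.9 -106.8   80.2] yang 95.61 grip 26.0 gf 0 F [ 0.4 -0.9 -0.2]
[318. 212.] {'c': array([ 439.9, -105.5]), 'size': array([130.,  16.]), 'longdir': 7.3, 'z': np.float64(14.6), 'n': 2968}
[416. 216.] {'c': array([437.3, -27.4]), 'size': array([ 13.6, 112.2]), 'longdir': -0.05, 'z': np.float64(15.7), 'n': 718}
[307. 332.] {'c': array([ 548.5, -101.3]), 'size': array([57.7,  3.3]), 'longdir': 85.19, 'z': np.float64(14.5), 'n': 513}
```

Request:
apply_moves(
  series=[0.14,0.013,0,0.008,26,0,0,-0.3,0,26,0,0,-0.3,0,26,0,0,-0.3,0,26,0,0,-0.07,0,26,0,0,0,0,26,0,0,0,0,8,0,0,0,0,8,0,0,0,0,8,0,0,0,0,8],
)

```text
time: 29.62
position: [0.4412, -0.1061, -0.0155]
tool_rot: [0.001, -0.062, 0.998, -0.001]
force: [0.8, -0.3, -0.6]
grip_width: 0.0143
gripper_force: 62.2
```

Request:
apply_moves(
  series=[0,0,0.35,0,8,0,0,0.4,0,8,0,0,0.4,0,8,-0.02,0.39,0,0,8,-0.02,0.39,0,0,8,-0.02,0.39,0,0,8,-0.02,0.39,0,0,8,-0.02,0.39,0,0,8,-0.02,0.39,0,0,8,-0.02,0.39,0,0,8,0,0.05,0,0,8,0,0,0,0,8],
)

```text
time: 30.62
position: [0.4258, 0.1746, 0.0988]
tool_rot: [0.001, -0.064, 0.998, 0.0]
force: [0.0, -1.0, -0.8]
grip_width: 0.0142
gripper_force: 62.3
```

Request:
apply_moves(
  series=[0,0,0,0,8,0,0,0,0,8],
)

```text
time: 30.78
position: [0.426, 0.1714, 0.0981]
tool_rot: [0.0, -0.061, 0.998, -0.0]
force: [0.1, -0.5, 0.1]
grip_width: 0.0141
gripper_force: 62.3
```

Request:
apply_moves(
  series=[0,0,-0.25,0,8,0,0,-0.2,0,8,0,0,-0.03,0,8,0,0,0,0,8,0,0,0,0,8],
)

```text
time: 31.2
position: [0.426, 0.1711, 0.05]
tool_rot: [-0.0, -0.06, 0.998, -0.0]
force: [1.1, -0.0, -0.2]
grip_width: 0.0138
gripper_force: 62.3
```

Request:
apply_moves(
  series=[0,0,0,0,26,0,0,0,0,26,0,0,0,0,26,0,0,0.3,0,26,0,0,0.4,0,26,0,0,0.4,0,26,0,0,0,0,26],
)

```text
time: 31.78
position: [0.431, 0.1737, 0.1686]
tool_rot: [0.007, -0.062, 0.998, 0.001]
force: [1.6, 0.2, 1.2]
grip_width: 0.0258
gripper_force: 0.0
```

```bash
python3 - <<'E'
from h import *
print(pose()); stick('w11',zr=(.073,.09),x=(.33,.52),y=(.05,.3))
E
```

```text
t 31.8 p [431.  173.7 168.6] yang 97.07 grip 25.8 gf 0 F [1.6 0.2 1.2]
[317. 182.] {'c': array([426.5, 172.1]), 'size': array([129.3,  16. ]), 'longdir': 6.93, 'z': np.float64(79.8), 'n': 2658}
```

Request:
apply_moves(
  series=[0.08,-0.38,0,-0.008,26,0.08,-0.38,0.01,0,26,0.08,-0.38,0,0,26,0.08,-0.38,0,0,26,0.08,-0.38,0,0,26,0.08,-0.38,0,0,26,0.08,-0.38,0,0,26,0.08,-0.38,0,0,26,0.08,-0.38,0,0,26,0.08,-0.38,0,0,26,0.08,-0.38,0,0,26,0.08,-0.38,0,0,26],
)

```text
time: 32.83
position: [0.5212, -0.2851, 0.1595]
tool_rot: [-0.001, -0.049, 0.999, 0.001]
force: [0.4, 0.4, 0.5]
grip_width: 0.0261
gripper_force: 0.0
```

Request:
apply_moves(
  series=[0.13,-0.3,0,0,26,0,0,0,0,26,0,0,0,0,26,0,0,0,0,26],
)

```text
time: 33.17
position: [0.534, -0.3127, 0.1594]
tool_rot: [-0.001, -0.049, 0.999, 0.001]
force: [0.2, 0.6, -0.5]
grip_width: 0.026
gripper_force: 0.0
```

```bash
python3 - <<'E'
from h import *
print(pose())
E
```

```text
t 33.2 p [ 534.  -312.7  159.4] yang 95.59 grip 26.0 gf 0 F [ 0.2  0.6 -0.5]
```

Adjust by +3, −6.5 mm, then lower 60 mm and grip.

Request:
apply_moves(
  series=[0.03,-0.065,0,0,26,0,0,0,0,26,0,0,-0.3,0,26,0,0,-0.25,0,26,0,0,-0.06,0,26,0,0,0,0,26,0,0,0,0,8,0,0,0,0,8,0,0,0,0,8,0,0,0,0,8],
)

```text
time: 34.0
position: [0.5387, -0.3206, 0.1017]
tool_rot: [0.001, -0.049, 0.999, -0.001]
force: [-1.0, 0.5, 0.1]
grip_width: 0.0138
gripper_force: 60.9
```

Request:
apply_moves(
  series=[0.1,0.01,0.173,0,8,0.1,0.01,0.173,0,8,0.1,0.01,0.173,0,8,0.1,0.01,0.173,0,8,0,0,0.3,0,8,-0.25,0.3,0,0,8,-0.25,0.3,0,0,8,-0.25,0.3,0,0,8,-0.25,0.3,0,0,8,-0.25,0.3,0,0,8,-0.25,0.3,0,0,8,0,0.28,0,0,8],
)

```text
time: 35.0
position: [0.4244, -0.1065, 0.1992]
tool_rot: [-0.001, -0.048, 0.999, -0.0]
force: [0.4, 0.1, -0.8]
grip_width: 0.0143
gripper_force: 60.9
```

Request:
apply_moves(
  series=[0,0,0,0,8,0,0,0,0,8],
)

```text
time: 35.17
position: [0.4282, -0.1073, 0.2003]
tool_rot: [0.001, -0.05, 0.999, -0.001]
force: [0.2, -0.3, -0.4]
grip_width: 0.0145
gripper_force: 60.9
```

Request:
apply_moves(
  series=[0,0,-0.29,0,8,0,0,-0.29,0,8,0,0,-0.29,0,8,0,0,-0.29,0,8,0,0,-0.02,0,8,0,0,0,0,8,0,0,0,0,8],
)

```text
time: 35.75
position: [0.4283, -0.1089, 0.082]
tool_rot: [0.0, -0.049, 0.999, -0.0]
force: [0.2, -0.4, 0.2]
grip_width: 0.0143
gripper_force: 60.9
```

Request:
apply_moves(
  series=[0,0,0,0,26,0,0,0,0,26,0,0,0,0,26,0,0,0,0,26,0,0,0,0,26,0,0,0,0,26],
)

```text
time: 36.25
position: [0.4279, -0.108, 0.0813]
tool_rot: [0.0, -0.049, 0.999, -0.0]
force: [0.7, -0.3, 0.1]
grip_width: 0.0259
gripper_force: 0.0
```

```bash
python3 - <<'E'
from h import *
print(pose()); stick()
E
```

```text
t 36.2 p [ 427.9 -108.    81.3] yang 95.62 grip 25.9 gf 0 F [ 0.7 -0.3  0.1]
[318. 210.] {'c': array([ 440.3, -107.2]), 'size': array([129.2,  16. ]), 'longdir': 5.53, 'z': np.float64(14.6), 'n': 2961}
[417. 216.] {'c': array([438.1, -27.2]), 'size': array([113.6,  13.3]), 'longdir': 0.25, 'z': np.float64(15.8), 'n': 730}
[311. 331.] {'c': array([550. , -95.6]), 'size': array([71.9,  5.8]), 'longdir': 85.56, 'z': np.float64(15.7), 'n': 708}
```

Request:
apply_moves(
  series=[0.124,0.01,0,0,26,0,0,-0.3,0,26,0,0,-0.3,0,26,0,0,-0.3,0,26,0,0,-0.08,0,26,0,0,0,0,26,0,0,0,0,8,0,0,0,0,8,0,0,0,0,8,0,0,0,0,8],
)

```text
time: 37.13
position: [0.4416, -0.1076, -0.0153]
tool_rot: [0.001, -0.049, 0.999, -0.001]
force: [-0.1, -0.8, -0.6]
grip_width: 0.0141
gripper_force: 62.3
```

Request:
apply_moves(
  series=[0,0,0.35,0,8,0,0,0.4,0,8,0,0,0.4,0,8,-0.01,0.36,0,0.007,8,-0.01,0.36,0,0,8,-0.01,0.36,0,0,8,0,0.36,0,0,8,0,0.36,0,0,8,0,0,0,0,8,0,0,0,0,8,0,0,0,0,8],
)

```text
time: 38.05
position: [0.4375, 0.0729, 0.0987]
tool_rot: [0.001, -0.061, 0.998, -0.0]
force: [1.1, -0.4, -0.5]
grip_width: 0.0141
gripper_force: 62.4
```

Request:
apply_moves(
  series=[0,0,-0.25,0,8,0,0,-0.2,0,8,0,0,-0.035,0,8,0,0,0,0,8,0,0,0,0,8],
)

```text
time: 38.47
position: [0.4374, 0.0717, 0.0498]
tool_rot: [-0.0, -0.059, 0.998, -0.0]
force: [-0.2, -0.4, -0.7]
grip_width: 0.0142
gripper_force: 62.4
```

Request:
apply_moves(
  series=[0,0,0,0,26,0,0,0,0,26,0,0,0,0,26,0,0,0.3,0,26,0,0,0.4,0,26,0,0,0.4,0,26,0,0,0,0,85,0,0,0,0,85],
)

```text
time: 39.13
position: [0.4396, 0.0729, 0.1629]
tool_rot: [0.003, -0.06, 0.998, -0.0]
force: [-0.1, -0.4, -0.4]
grip_width: 0.0491
gripper_force: 0.0
```

```bash
python3 - <<'E'
from h import *
print(pose()); stick(zr=(.073,.09),x=(.33,.52),y=(.0,.3))
E
```

```text
t 39.1 p [439.6  72.9 162.9] yang 96.87 grip 49.1 gf 0 F [-0.1 -0.4 -0.4]
[319. 188.] {'c': array([438.2,  72.6]), 'size': array([129.3,  16. ]), 'longdir': 6.99, 'z': np.float64(79.8), 'n': 2753}
[435. 188.] {'c': array([426.3, 171.7]), 'size': array([129.4,  16.8]), 'longdir': 7.08, 'z': np.float64(79.7), 'n': 3087}
```

Request:
apply_moves(
  series=[0.15,-0.13,0,-0.0395,85,0.15,-0.13,0,-0.0395,85,0.15,-0.13,0,-0.0395,85,0.15,-0.13,0,-0.0395,85,0.15,-0.13,0,-0.0395,85,0.15,-0.13,0,-0.0395,85,0.15,-0.13,0,-0.0395,85,0.15,-0.14,0,-0.0395,85,0.15,-0.14,0,-0.0395,85,0.15,-0.14,0,-0.0395,85,0,0,0,-0.0395,85,0,0,0,-0.0395,85],
)

```text
time: 40.18
position: [0.5863, -0.0607, 0.1567]
tool_rot: [-0.002, 0.635, 0.772, -0.001]
force: [-0.8, -0.1, 0.1]
grip_width: 0.0849
gripper_force: 0.0
```

Request:
apply_moves(
  series=[0,0,0,-0.0395,85,0,0,0,-0.0395,85,0,0,0,-0.02,85,0,0,0,0,85,0,0,0,0,85],
)

```text
time: 40.6
position: [0.586, -0.0598, 0.1576]
tool_rot: [-0.001, 0.744, 0.668, -0.001]
force: [-0.6, 1.0, 0.4]
grip_width: 0.0849
gripper_force: 0.0
```

```bash
python3 - <<'E'
from h import *
print(pose());bricks(.022,x=(.53,.7))
E
```

```text
t 40.6 p [586.  -59.8 157.6] yang -6.14 grip 84.9 gf 0 F [-0.6  1.   0.4]
[322. 176.] {'c': array([587. , -60.1]), 'size': array([151.2,  68. ]), 'longdir': 84.12, 'z': np.float64(21.6), 'n': 9496}
```

Request:
apply_moves(
  series=[0.01,0,-0.3,0.001,85,0,0,-0.3,0,85,0,0,-0.3,0,85,0,0,-0.3,0,85,0,0,-0.3,0,85,0,0,-0.2,0,85,0,0,-0.09,0,85,0,0,0,0,85,0,0,0,0,60,0,0,0,0,60,0,0,0,0,60,0,0,0,0,60],
)

```text
time: 41.65
position: [0.5898, -0.0604, -0.0174]
tool_rot: [0.001, 0.744, 0.669, 0.001]
force: [0.1, 0.8, 3.4]
grip_width: 0.0662
gripper_force: 69.7
```

Request:
apply_moves(
  series=[0,0,0.15,0,60,0,0,0.3,0,60,0,0,0.35,0,60,0,0,0.4,0,60,0,0,0.2,0,60,-0.2,0.24,0,0.024,60,-0.2,0.24,0,0.024,60,-0.2,0.24,0,0.023,60,-0.2,0.24,0,0,60,-0.2,0.24,0,0,60,-0.2,0.24,0,0,60,-0.2,0.24,0,0,60],
)

```text
time: 42.65
position: [0.4472, 0.1089, 0.1212]
tool_rot: [0.0, 0.665, 0.747, 0.001]
force: [0.2, 0.1, -1.6]
grip_width: 0.0665
gripper_force: 69.0
```

Request:
apply_moves(
  series=[-0.16,0.14,0,0,60,0,0,0,0,60,0,0,0,0,60,0,0,0,0,60],
)

```text
time: 42.98
position: [0.433, 0.1218, 0.1213]
tool_rot: [0.001, 0.664, 0.747, 0.001]
force: [0.3, -0.5, -2.1]
grip_width: 0.0665
gripper_force: 69.0
```

```bash
python3 - <<'E'
from h import *
print(pose());bricks(.16,tol=.03)
E
```

```text
t 43.0 p [433.  121.8 121.3] yang 6.72 grip 66.5 gf 69 F [ 0.3 -0.5 -2.1]
[328. 157.] {'c': array([428.9, 171.2]), 'size': array([63.4, 52.5]), 'longdir': 6.71, 'z': np.float64(160.4), 'n': 17153}
[319. 301.] {'c': array([434.3, 103.2]), 'size': array([68.4, 47.5]), 'longdir': 7.05, 'z': np.float64(160.4), 'n': 9570}
```

Request:
apply_moves(
  series=[-0.013,0.004,-0.25,0,60,0,0,-0.2,0,60,0,0,-0.09,0,60,0,0,-0.02,0,60,0,0,0,0,60,0,0,0,0,60],
)

```text
time: 43.53
position: [0.4316, 0.122, 0.0649]
tool_rot: [0.0, 0.665, 0.747, 0.0]
force: [1.0, 0.2, -1.6]
grip_width: 0.0665
gripper_force: 69.0
```

Request:
apply_moves(
  series=[0,0,-0.01,0,60,0,0,0,0,60,0,0,0,0,80,0,0,0,0,85,0,0,0,0,85,0,0,0.2,0,85,0,0,0.4,0,85,0,0,0.4,0,85,0,0,0.3,0,85,0,0,0,0,85,0,0,0,0,85],
)

```text
time: 44.45
position: [0.4327, 0.1227, 0.1962]
tool_rot: [0.002, 0.665, 0.747, 0.002]
force: [0.6, 0.1, -1.5]
grip_width: 0.0851
gripper_force: 0.0
```

```bash
python3 - <<'E'
from h import *
print(pose());bricks(.104,tol=.007)
stick(zr=(.073,.09),x=(.33,.52),y=(0.02,.25))
E
```

```text
t 44.5 p [432.7 122.7 196.2] yang 6.70 grip 85.1 gf 0 F [ 0.6  0.1 -1.5]
[319. 188.] {'c': array([430.3, 122. ]), 'size': array([ 67.3, 152.2]), 'longdir': -83.64, 'z': np.float64(102.8), 'n': 11572}
[265. 135.] {'c': array([375. , 165.7]), 'size': array([25.8, 16. ]), 'longdir': 6.85, 'z': np.float64(79.9), 'n': 514}
[376. 134.] {'c': array([475.8, 178.2]), 'size': array([30.2, 15.3]), 'longdir': 6.55, 'z': np.float64(79.8), 'n': 596}
[371. 235.] {'c': array([487.6,  79.4]), 'size': array([30.8, 15.5]), 'longdir': 6.64, 'z': np.float64(79.6), 'n': 493}
[270. 236.] {'c': array([386.6,  66.6]), 'size': array([25.6, 16. ]), 'longdir': 6.35, 'z': np.float64(79.7), 'n': 430}
```

Request:
apply_moves(
  series=[0.08,-0.37,0,0.0395,50,0.08,-0.37,0,0.0395,26,0.08,-0.37,0,0.0395,26,0.08,-0.37,0,0.0395,26,0.08,-0.37,0,0.0395,26,0.08,-0.37,0,0.0395,26,0.08,-0.37,0,0.0395,26,0.08,-0.37,0,0.0395,26,0.08,-0.37,0,0.0395,26,0.08,-0.37,0,0.0395,26,0.08,-0.37,0,0.0395,26,0.08,-0.37,0,0.0395,26],
)

```text
time: 45.55
position: [0.5216, -0.2992, 0.1907]
tool_rot: [-0.002, 0.018, 1.0, 0.001]
force: [0.5, 0.4, 0.3]
grip_width: 0.0259
gripper_force: 0.0
```

Request:
apply_moves(
  series=[0.1,-0.3,0,0.019,26,0,0,0,0,26,0,0,0,0,26,0,0,0,0,26],
)

```text
time: 45.88
position: [0.5316, -0.327, 0.1912]
tool_rot: [-0.002, -0.008, 1.0, 0.002]
force: [-0.0, -0.9, 0.1]
grip_width: 0.0259
gripper_force: 0.0
```

```bash
python3 - <<'E'
from h import *
print(pose())
E
```

```text
t 45.9 p [ 531.6 -327.   191.2] yang 90.91 grip 25.9 gf 0 F [-0.  -0.9  0.1]
```

Request:
apply_moves(
  series=[0.1,-0.36,0,0.0256,26,0,0,0,0,26,0,0,0,0,26,0,0,-0.3,0,26,0,0,-0.3,0,26,0,0,-0.1,0,26,0,0,0,0,26,0,0,0,0,26],
)

```text
time: 46.55
position: [0.5427, -0.363, 0.1239]
tool_rot: [-0.0, -0.049, 0.999, 0.0]
force: [0.6, -0.1, -0.5]
grip_width: 0.0258
gripper_force: 0.0
```

Request:
apply_moves(
  series=[0,0,-0.225,0,26,0,0,0,0,26,0,0,0,0,8,0,0,0,0,8,0,0,0,0,8,0,0,0,0,8],
)

```text
time: 47.05
position: [0.5434, -0.3647, 0.1028]
tool_rot: [0.001, -0.049, 0.999, -0.001]
force: [-0.4, -0.2, 0.8]
grip_width: 0.0142
gripper_force: 61.8
```

Request:
apply_moves(
  series=[0.1,0.01,0.173,0,8,0.1,0.01,0.173,0,8,0.1,0.01,0.173,0,8,0.1,0.01,0.173,0,8,0,0,0.3,0,8,-0.22,0.3,0,0,8,-0.22,0.3,0,0,8,-0.22,0.3,0,0,8,-0.22,0.3,0,0,8,-0.22,0.3,0,0,8,-0.22,0.3,0,0,8,-0.22,0.3,0,0,8],
)

```text
time: 48.05
position: [0.4278, -0.149, 0.2009]
tool_rot: [0.001, -0.049, 0.999, -0.0]
force: [0.2, -0.1, 0.8]
grip_width: 0.0141
gripper_force: 61.7
```

Request:
apply_moves(
  series=[0,0.37,0,0,8,0,0,0,0,8,0,0,0,0,8],
)

```text
time: 48.3
position: [0.4291, -0.1119, 0.2015]
tool_rot: [0.001, -0.05, 0.999, -0.001]
force: [0.9, -0.8, 0.3]
grip_width: 0.0146
gripper_force: 61.7
```

Request:
apply_moves(
  series=[0,0.04,-0.29,0,8,0,0,-0.29,0,8,0,0,-0.29,0,8,0,0,-0.29,0,8,0,0,-0.02,0,8,0,0,0,0,8,0,0,0,0,8],
)

```text
time: 48.88
position: [0.4291, -0.1101, 0.0829]
tool_rot: [-0.0, -0.048, 0.999, -0.0]
force: [0.7, -0.3, 0.0]
grip_width: 0.0142
gripper_force: 61.7
```

Request:
apply_moves(
  series=[0,0,0,0,26,0,0,0,0,26,0,0,0,0,26,0,0,0,0,26,0,0,0,0,26,0,0,0,0,26],
)

```text
time: 49.38
position: [0.4288, -0.1091, 0.0826]
tool_rot: [0.0, -0.049, 0.999, -0.0]
force: [0.5, 0.2, 0.0]
grip_width: 0.0258
gripper_force: 0.0
```

```bash
python3 - <<'E'
from h import *
print(pose()); stick()
E
```

```text
t 49.4 p [ 428.8 -109.1   82.6] yang 95.59 grip 25.8 gf 0 F [0.5 0.2 0. ]
[321. 206.] {'c': array([ 437.7, -106. ]), 'size': array([130.1,  16. ]), 'longdir': 6.85, 'z': np.float64(14.6), 'n': 2965}
[418. 214.] {'c': array([439.2, -27.3]), 'size': array([ 14.3, 116.1]), 'longdir': -0.1, 'z': np.float64(15.8), 'n': 738}
```

Request:
apply_moves(
  series=[0.09,0.03,0,0.007,26,0,0,-0.3,0,26,0,0,-0.3,0,26,0,0,-0.3,0,26,0,0,-0.09,0,26,0,0,0,0,26,0,0,0,0,8,0,0,0,0,8,0,0,0,0,8,0,0,0,0,8],
)

```text
time: 50.27
position: [0.4392, -0.1067, -0.015]
tool_rot: [0.001, -0.06, 0.998, -0.001]
force: [-0.3, 0.2, -1.1]
grip_width: 0.0143
gripper_force: 62.3
```

Request:
apply_moves(
  series=[0,0,0.35,0,8,0,0,0.4,0,8,0,0,0.4,0,8,0,0,0.4,0,8,-0.02,0.39,0,0,8,-0.02,0.39,0,0,8,-0.02,0.39,0,0,8,-0.02,0.39,0,0,8,-0.02,0.39,0,0,8,-0.02,0.39,0,0,8,-0.01,0.39,0,0,8],
)

```text
time: 51.18
position: [0.4246, 0.1688, 0.1397]
tool_rot: [0.001, -0.06, 0.998, 0.0]
force: [2.2, -0.1, -0.4]
grip_width: 0.0139
gripper_force: 62.4
```

Request:
apply_moves(
  series=[0,0.05,0,0,8,0,0,0,0,8,0,0,0,0,8],
)

```text
time: 51.43
position: [0.4248, 0.1717, 0.1389]
tool_rot: [0.0, -0.061, 0.998, -0.0]
force: [-0.4, -0.5, 0.1]
grip_width: 0.014
gripper_force: 62.4
```

Request:
apply_moves(
  series=[0.015,0,-0.25,0,8,0,0,-0.2,0,8,0,0,-0.045,0,8,0,0,0,0,8,0,0,0,0,8],
)

```text
time: 51.85
position: [0.4266, 0.1703, 0.0891]
tool_rot: [-0.0, -0.059, 0.998, -0.0]
force: [-0.1, 1.0, -0.4]
grip_width: 0.0143
gripper_force: 62.4
```

Request:
apply_moves(
  series=[0,0,0,0,26,0,0,0,0,26,0,0,0,0,26,0,0,0.3,0,26,0,0,0.4,0,26,0,0,0.4,0,26,0,0,0,0,26],
)

```text
time: 52.43
position: [0.431, 0.1729, 0.2077]
tool_rot: [0.007, -0.06, 0.998, 0.001]
force: [1.7, -0.3, 0.8]
grip_width: 0.0257
gripper_force: 0.0
```

```bash
python3 - <<'E'
from h import *
print(pose()); stick(zr=(.112,.13),x=(.33,.52),y=(.05,.3))
E
```

```text
t 52.4 p [431.  172.9 207.7] yang 96.85 grip 25.7 gf 0 F [ 1.7 -0.3  0.8]
[317. 183.] {'c': array([426.5, 171.1]), 'size': array([129.2,  15.9]), 'longdir': 7.06, 'z': np.float64(118.8), 'n': 2658}
```

Request:
apply_moves(
  series=[0.08,-0.38,0,-0.007,26,0.08,-0.38,0,0,26,0.08,-0.38,0,0,26,0.08,-0.38,0,0,26,0.08,-0.38,0,0,26,0.08,-0.38,0,0,26,0.08,-0.38,0,0,26,0.08,-0.38,0,0,26,0.08,-0.38,0,0,26,0.08,-0.38,0,0,26,0.08,-0.38,0,0,26,0.08,-0.38,0,0,26],
)

```text
time: 53.48
position: [0.5217, -0.2858, 0.1974]
tool_rot: [-0.001, -0.049, 0.999, 0.001]
force: [0.4, 0.3, 0.2]
grip_width: 0.0263
gripper_force: 0.0
```

Request:
apply_moves(
  series=[0.08,-0.38,0,0,26,0.08,-0.38,0,0,26,0.08,-0.38,0,0,26,0,0,0,0,26,0,0,0,0,26,0,0,0,0,26],
)

```text
time: 53.98
position: [0.5456, -0.3974, 0.1971]
tool_rot: [-0.001, -0.048, 0.999, 0.001]
force: [0.6, -0.1, 0.1]
grip_width: 0.0259
gripper_force: 0.0
```

```bash
python3 - <<'E'
from h import *
print(pose())
E
```

```text
t 54.0 p [ 545.6 -397.4  197.1] yang 95.56 grip 25.9 gf 0 F [ 0.6 -0.1  0.1]
```

Request:
apply_moves(
  series=[0.01,-0.09,0,0,26,0,0,-0.3,0,26,0,0,-0.3,0,26,0,0,-0.3,0,26,0,0,-0.06,0,26,0,0,0,0,26,0,0,0,0,8,0,0,0,0,8,0,0,0,0,8,0,0,0,0,8],
)

```text
time: 54.82
position: [0.5483, -0.408, 0.1052]
tool_rot: [0.001, -0.049, 0.999, -0.001]
force: [-0.3, 0.2, -0.4]
grip_width: 0.0141
gripper_force: 61.7
```

Request:
apply_moves(
  series=[0.1,0.01,0.173,0,8,0.1,0.01,0.173,0,8,0.1,0.01,0.173,0,8,0.1,0.01,0.173,0,8,0,0,0.3,0,8,-0.2,0.33,0,0,8,-0.2,0.33,0,0,8,-0.2,0.33,0,0,8,-0.2,0.33,0,0,8,-0.2,0.33,0,0,8,-0.2,0.33,0,0,8,-0.2,0.33,0,0,8],
)

```text
time: 55.82
position: [0.4465, -0.171, 0.203]
tool_rot: [0.001, -0.049, 0.999, -0.001]
force: [0.2, 0.6, 0.7]
grip_width: 0.0139
gripper_force: 61.7
```

Request:
apply_moves(
  series=[-0.18,0.33,0,0,8,0,0.33,0,0,8,0,0,0,0,8,0,0,0,0,8],
)

```text
time: 56.15
position: [0.4298, -0.1052, 0.2034]
tool_rot: [0.001, -0.05, 0.999, -0.001]
force: [0.5, -0.5, -1.2]
grip_width: 0.0138
gripper_force: 61.7
```

Request:
apply_moves(
  series=[0,0,-0.29,0,8,0,0,-0.29,0,8,0,0,-0.29,0,8,0,0,-0.29,0,8,0,0,-0.02,0,8,0,0,0,0,8,0,0,0,0,8],
)

```text
time: 56.73
position: [0.4296, -0.1072, 0.0847]
tool_rot: [-0.0, -0.048, 0.999, -0.0]
force: [-0.4, -0.5, -0.6]
grip_width: 0.0136
gripper_force: 61.7
```

Request:
apply_moves(
  series=[0,0,0,0,26,0,0,0,0,26,0,0,0,0,26,0,0,0,0,26,0,0,0,0,26,0,0,0,0,26],
)

```text
time: 57.23
position: [0.4293, -0.1061, 0.0843]
tool_rot: [0.0, -0.049, 0.999, -0.0]
force: [0.2, -0.1, 0.3]
grip_width: 0.0263
gripper_force: 0.0
```

```bash
python3 - <<'E'
from h import *
print(pose()); stick()
E
```

```text
t 57.2 p [ 429.3 -106.1   84.3] yang 95.60 grip 26.3 gf 0 F [ 0.2 -0.1  0.3]
[319. 206.] {'c': array([ 439.2, -105. ]), 'size': array([129.9,  15.9]), 'longdir': 5.69, 'z': np.float64(14.6), 'n': 2883}
[414. 213.] {'c': array([439.8, -27.2]), 'size': array([117.,  14.]), 'longdir': 0.13, 'z': np.float64(15.7), 'n': 715}
```

Request:
apply_moves(
  series=[0.1,0.01,0,0,26,0,0,-0.3,0,26,0,0,-0.3,0,26,0,0,-0.3,0,26,0,0,-0.105,0,26,0,0,0,0,26,0,0,0,0,8,0,0,0,0,8,0,0,0,0,8,0,0,0,0,8],
)

```text
time: 58.12
position: [0.4408, -0.1057, -0.0148]
tool_rot: [0.001, -0.049, 0.999, -0.001]
force: [0.8, -0.3, -0.2]
grip_width: 0.0138
gripper_force: 62.4
```

Request:
apply_moves(
  series=[0,0,0.35,0,8,0,0,0.4,0,8,0,0,0.4,0,8,0,0,0.4,0,8,-0.01,0.355,0,0.007,8,-0.01,0.355,0,0,8,0,0.355,0,0,8,0,0.355,0,0,8,0,0.355,0,0,8,0,0,0,0,8,0,0,0,0,8,0,0,0,0,8],
)

```text
time: 59.12
position: [0.4375, 0.0723, 0.1392]
tool_rot: [0.001, -0.06, 0.998, -0.0]
force: [0.6, 0.2, 0.1]
grip_width: 0.0137
gripper_force: 62.5
```

Request:
apply_moves(
  series=[0.005,0,-0.25,0,8,0,0,-0.2,0,8,0,0,-0.045,0,8,0,0,0,0,8,0,0,0,0,8],
)

```text
time: 59.53
position: [0.4379, 0.0711, 0.0894]
tool_rot: [-0.0, -0.059, 0.998, -0.0]
force: [0.3, -0.2, -0.0]
grip_width: 0.0137
gripper_force: 62.5
```

Request:
apply_moves(
  series=[0,0,0,0,26,0,0,0,0,26,0,0,0,0,26,0,0,0.3,0,26,0,0,0.4,0,26,0,0,0.4,0,26,0,0,0,0,85,0,0,0,0,85],
)

```text
time: 60.2
position: [0.44, 0.0723, 0.2024]
tool_rot: [0.003, -0.06, 0.998, -0.0]
force: [1.0, 0.1, -0.4]
grip_width: 0.0496
gripper_force: 0.0
```

```bash
python3 - <<'E'
from h import *
print(pose()); stick(zr=(.112,.13),x=(.33,.52),y=(.0,.3))
im,d,W=cloud('side'); save('s2',cv2.resize(im[150:400,180:520],(680,500)))
hsv=cv2.cvtColor(im,cv2.COLOR_RGB2HSV)
m=(abs(W[...,2]-.02)<.009)&(W[...,0]>.35)&(W[...,0]<.65)&(W[...,1]>.28)&(W[...,1]<.6)&(hsv[...,1]<35)&(hsv[...,2]>200)
m=cv2.morphologyEx(m.astype(np.uint8),cv2.MORPH_OPEN,np.ones((7,7)))
k,l,st,ce=cv2.connectedComponentsWithStats(m)
for i in range(1,k):
    if st[i,4]>100: print(ce[i].round(),rect(W,l==i,tuple(np.argwhere(l==i)[0][::-1])))
E
```

```text
t 60.2 p [440.   72.3 202.4] yang 96.85 grip 49.6 gf 0 F [ 1.   0.1 -0.4]
[319. 188.] {'c': array([438.2,  72. ]), 'size': array([128.7,  16. ]), 'longdir': 6.93, 'z': np.float64(118.7), 'n': 2734}
[435. 188.] {'c': array([426.8, 170.9]), 'size': array([129.7,  17. ]), 'longdir': 7.05, 'z': np.float64(118.7), 'n': 3067}
[332. 350.] {'c': array([436.7, 393.6]), 'size': array([137.2,  41.6]), 'longdir': 0.71, 'z': np.float64(20.0), 'n': 772}
```

View pics/s2.png

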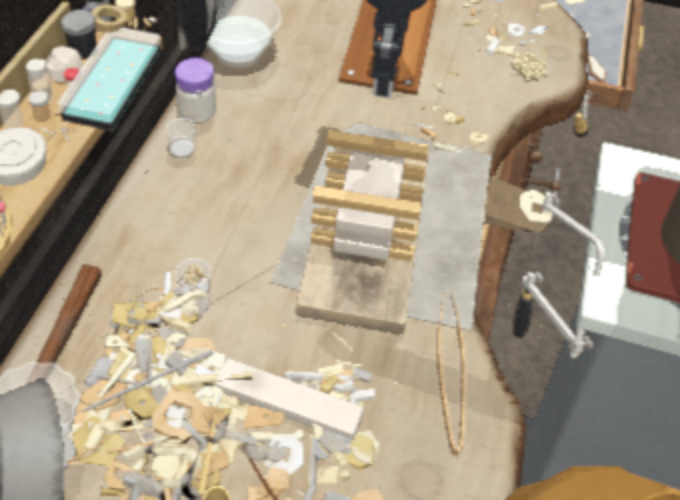

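The pile stands true, and the narrow brick lies among the scrap at crop (290,395), long axis roughly along world x. I'll go over it and look.

Request:
apply_moves(
  series=[0,0.36,0,0,70,0,0.36,0,0,60,0,0.36,0,0,60,0,0.36,0,0,60,0,0.36,0,0,60,0,0.36,0,0,60,0.05,0.36,0,0,60,0.05,0.36,0,0,60,0.05,0.34,0,0,60,0,0,0,0,60,0,0,0,0,60,0,0,0,0,60],
)

```text
time: 61.3
position: [0.4516, 0.3935, 0.1967]
tool_rot: [-0.002, -0.06, 0.998, -0.001]
force: [0.0, -1.1, -0.7]
grip_width: 0.0599
gripper_force: 0.0
```

```bash
python3 - <<'E'
from h import *
print(pose());bricks(.019,x=(.33,.65),y=(.28,.55),tol=.005,n='w12',S=35,V=200)
E
```

```text
t 61.3 p [451.6 393.5 196.7] yang 96.88 grip 59.9 gf 0 F [ 0.  -1.1 -0.7]
[324. 142.] {'c': array([415.8, 394.2]), 'size': array([35.5, 96.8]), 'longdir': -2.13, 'z': np.float64(18.9), 'n': 2605}
```

View pics/w12.png

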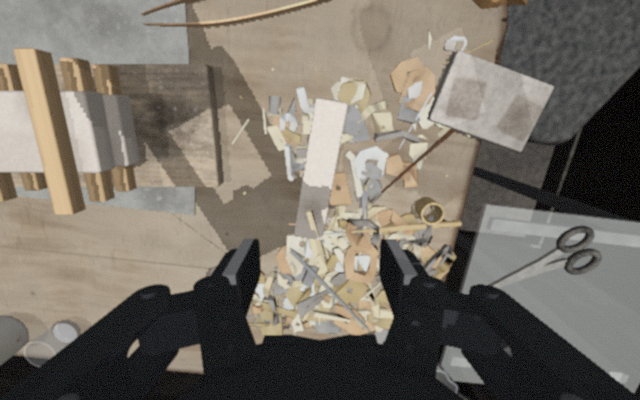

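The narrow brick runs from (330,98) to (308,238), partly in shadow. I'll relax the brightness threshold.

```bash
python3 - <<'E'
from h import *
im,d,W=cloud('wrist');hsv=cv2.cvtColor(im,cv2.COLOR_RGB2HSV)
for v,u in [(105,330),(150,324),(180,320),(200,316),(220,313),(235,308),(245,306)]: print(v,u,hsv[v,u],(W[v,u]*1000).round())
# edges: per x slice, y-range of z in 15..24 contiguous near the axis
for v in range(98,240,12):
    ok=[u for u in range(285,360) if .014<W[v,u,2]<.025 and hsv[v,u,1]<45]
    if ok: print(v,ok[0],ok[-1],len(ok),(W[v,ok[0]]*1000).round(),(W[v,ok[-1]]*1000).round())
E
```

```text
105 330 [ 16  17 227] [373. 396.  18.]
150 324 [ 17  18 228] [422. 395.  19.]
180 320 [ 17  18 226] [457. 395.  19.]
200 316 [ 15  24 148] [482. 393.  19.]
220 313 [ 22  50 194] [506. 392.  22.]
235 308 [ 13  22 160] [528. 389.  18.]
245 306 [ 25   8 187] [546. 388.   7.]
98 299 322 16 [370. 362.  24.] [366. 386.  17.]
110 304 346 43 [381. 368.  20.] [376. 414.  19.]
122 312 344 33 [393. 378.  17.] [389. 414.  17.]
134 310 341 32 [406. 377.  17.] [402. 412.  19.]
146 308 339 32 [420. 377.  19.] [416. 412.  18.]
158 306 337 31 [434. 376.  17.] [429. 411.  18.]
170 304 335 32 [448. 375.  17.] [444. 411.  17.]
182 302 332 31 [462. 374.  17.] [457. 409.  20.]
194 300 329 30 [478. 373.  15.] [472. 408.  19.]
206 299 328 30 [492. 374.  18.] [488. 408.  17.]
218 297 326 23 [508. 373.  17.] [503. 408.  17.]
230 295 324 28 [523. 372.  17.] [519. 407.  17.]
```

Request:
apply_moves(
  series=[-0.015,-0.008,-0.1,-0.0255,54,0,0,-0.3,-0.0255,54,0,0,-0.3,0,54,0,0,-0.3,0,54,0,0,-0.3,0,54,0,0,-0.3,0,54,0,0,-0.2,0,54,0,0,0,0,54,0,0,0,0,54],
)

```text
time: 62.15
position: [0.4505, 0.392, 0.0183]
tool_rot: [-0.001, 0.021, 1.0, -0.001]
force: [-0.2, -0.1, 0.5]
grip_width: 0.054
gripper_force: 0.0
```

```bash
python3 - <<'E'
from h import *
print(pose())
im,d,W=cloud('wrist');hsv=cv2.cvtColor(im,cv2.COLOR_RGB2HSV);save('w13',im)
for v in range(110,290,15):
    ok=[u for u in range(285,360) if .014<W[v,u,2]<.025 and hsv[v,u,1]<45]
    if ok: print(v,ok[0],ok[-1],len(ok),(W[v,ok[0]]*1000).round(),(W[v,ok[-1]]*1000).round())
E
```

```text
t 62.1 p [450.5 392.   18.3] yang 87.59 grip 54.0 gf 0 F [-0.2 -0.1  0.5]
110 285 354 70 [378. 377.  18.] [380. 414.  18.]
125 288 354 67 [386. 378.  18.] [388. 414.  16.]
140 288 353 66 [394. 378.  17.] [395. 413.  18.]
155 288 353 66 [402. 377.  18.] [403. 413.  18.]
170 289 352 64 [410. 377.  19.] [412. 412.  19.]
185 289 351 63 [419. 377.  18.] [420. 411.  18.]
200 289 351 63 [428. 376.  17.] [429. 411.  17.]
215 289 350 62 [437. 375.  17.] [438. 411.  18.]
230 290 349 60 [446. 375.  18.] [447. 410.  18.]
245 290 348 58 [455. 375.  18.] [456. 409.  20.]
260 290 347 58 [466. 374.  16.] [466. 408.  19.]
275 291 348 58 [475. 374.  18.] [477. 409.  17.]
```

View pics/w13.png

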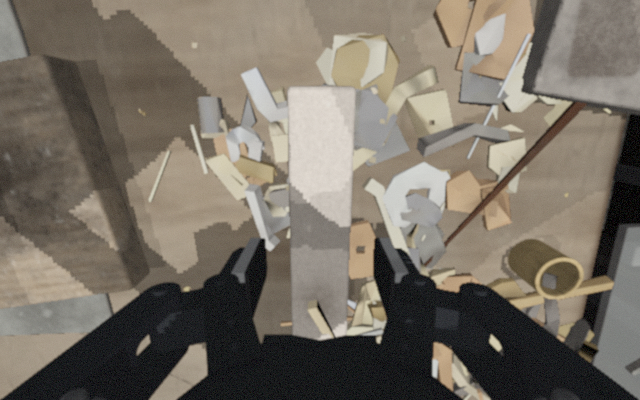

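The brick is centred between the jaws, running from (320,88) to (320,335). I'll lower the rest with care.

Request:
apply_moves(
  series=[0,0.005,-0.1,0,54,0,0,-0.1,0,54,0,0,-0.08,0,54,0,0,-0.06,0,54,0,0,0,0,54],
)

```text
time: 62.62
position: [0.45, 0.3933, -0.0168]
tool_rot: [-0.001, 0.02, 1.0, -0.001]
force: [-0.0, 0.1, 0.1]
grip_width: 0.0534
gripper_force: 0.0
```

Request:
apply_moves(
  series=[0,0,0,0,28,0,0,0,0,28,0,0,0,0,28,0,0,0,0,28],
)

```text
time: 62.95
position: [0.4514, 0.3942, -0.0147]
tool_rot: [0.0, 0.02, 1.0, 0.0]
force: [0.4, 0.5, -1.3]
grip_width: 0.0345
gripper_force: 60.7
```

Request:
apply_moves(
  series=[0,0,0.2,0,28,0,0,0.35,0,28,0,0,0.4,0,28,0,0,0.4,0,28,0,0,0.4,0,28,-0.02,-0.24,0.02,-0.0375,28,-0.02,-0.24,0.01,-0.0375,28,-0.02,-0.24,0,-0.0375,28,-0.02,-0.24,0,-0.0375,28,-0.02,-0.24,0,-0.0375,28,-0.02,-0.24,0,-0.0375,28,-0.02,-0.24,0,-0.0375,28],
)

```text
time: 63.95
position: [0.4369, 0.225, 0.1631]
tool_rot: [0.0, 0.422, 0.907, 0.0]
force: [1.1, -0.4, -0.9]
grip_width: 0.034
gripper_force: 60.7
```

Request:
apply_moves(
  series=[-0.02,-0.24,0,-0.0375,28,-0.02,-0.24,0,-0.0375,28,-0.02,-0.24,0,-0.0375,28,0,-0.24,0,-0.0375,28,0,-0.09,0,-0.0375,28,0,0,0,0,28,0,0,0,0,28,0,0,0,0,28],
)

```text
time: 64.62
position: [0.4313, 0.1216, 0.1631]
tool_rot: [-0.0, 0.664, 0.748, 0.0]
force: [0.1, -0.3, -1.7]
grip_width: 0.0342
gripper_force: 60.7
```

```bash
python3 - <<'E'
from h import *
print(pose());bricks(.195,tol=.015,x=(.3,.6))
im,d,W=cloud('wrist');hsv=cv2.cvtColor(im,cv2.COLOR_RGB2HSV);save('w14',im)
E
```

```text
t 64.6 p [431.3 121.6 163.1] yang 6.86 grip 34.2 gf 61 F [ 0.1 -0.3 -1.7]
[319. 198.] {'c': array([427.9, 141.9]), 'size': array([ 36. , 125.8]), 'longdir': -83.14, 'z': np.float64(196.9), 'n': 18481}
```

Request:
apply_moves(
  series=[0.01,-0.005,-0.25,0,28,0,0,-0.2,0,28,0,0,-0.09,0,28,0,0,-0.03,0,28,0,0,0,0,28,0,0,0,0,28],
)

```text
time: 65.22
position: [0.4325, 0.121, 0.1064]
tool_rot: [0.0, 0.664, 0.748, 0.0]
force: [-0.4, 0.3, -1.7]
grip_width: 0.0342
gripper_force: 60.7
```

Request:
apply_moves(
  series=[0,0,-0.01,0,28,0,0,0,0,28,0,0,0,0,50,0,0,0,0,50,0,0,0,0,50,0,0,0.2,0,50,0,0,0.4,0,50,0,0,0.4,0,50,0,0,0.3,0,50,0,0,0,0,50,0,0,0,0,50],
)

```text
time: 66.13
position: [0.4338, 0.1207, 0.2376]
tool_rot: [0.002, 0.665, 0.747, 0.002]
force: [0.4, 0.2, -0.2]
grip_width: 0.0502
gripper_force: 0.0
```

```bash
python3 - <<'E'
from h import *
print(pose());bricks(.14,tol=.007,x=(.33,.55))
stick(zr=(.112,.128),x=(.33,.52),y=(.0,.3))
im,d,W=cloud('side'); save('s3',cv2.resize(im[150:400,180:520],(680,500)))
E
```

```text
t 66.1 p [433.8 120.7 237.6] yang 6.67 grip 50.2 gf 0 F [ 0.4  0.2 -0.2]
[317. 181.] {'c': array([431.1, 122. ]), 'size': array([ 36.1, 164.1]), 'longdir': -83.13, 'z': np.float64(138.8), 'n': 6990}
[274. 133.] {'c': array([384.1, 166.1]), 'size': array([44.8, 15.4]), 'longdir': 6.71, 'z': np.float64(118.9), 'n': 874}
[366. 134.] {'c': array([467.8, 175.9]), 'size': array([47.2, 15.5]), 'longdir': 6.72, 'z': np.float64(118.7), 'n': 914}
[280. 233.] {'c': array([396. ,  66.8]), 'size': array([44.5, 16.9]), 'longdir': 7.32, 'z': np.float64(118.7), 'n': 655}
[360. 233.] {'c': array([479.6,  77.6]), 'size': array([46.3, 15.9]), 'longdir': 7.32, 'z': np.float64(118.6), 'n': 690}
```

View pics/s3.png

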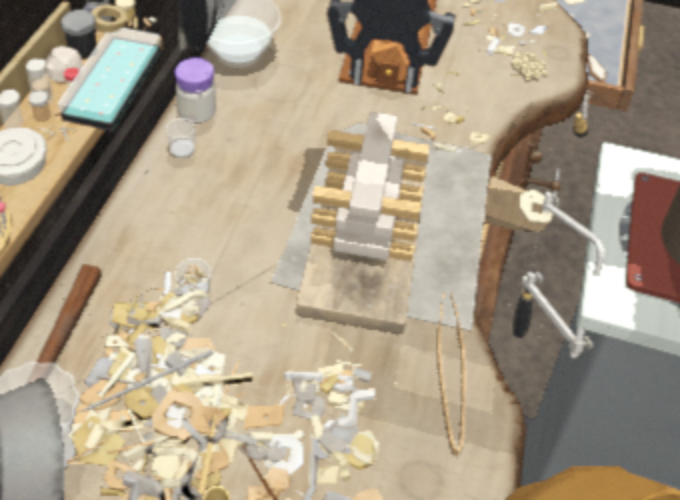

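The pile stands complete at crop (370,190), level and centred, and both glasses are untouched at (181,140) and (193,280). The gripper is well clear above.

```bash
python3 -c "
from workcell import arm
print(arm.sign_off())"
```

```text
the job is handed in; nothing more can be done
None
```

The job is handed in: both wide bricks and the narrow one are stacked on all six sticks, level, within about 2 mm of the board's middle and 1° of its line, with both glasses untouched (66 s of the 210 s used).

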